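Load label reels on the bench dispenser's spindle

TASK

Get the label dispenser ready for sowing day: swing its red-gripped keeper fully open, lift out the bare spindle by its orange grip, thread it through the bore of every label reel standing on the bench, and carry them all on it back to the dispenser. Lay the loaded spindle down in both slots with the reels between the two side plates and the grip on the side where it was, then swing the keeper fully shut until it clicks into its catches, and leave the rest of the bench as it is.

Things in the scene. Friction and masses are not known exactly. Their poses are not given: they have to be found in the camera images.
- dispenser: Label dispenser, fixed: grey base plate 180 (x) by 222 (y) by 8 mm, two dark upright side plates 8 mm thick at y = -98 and +98 mm (x -60 to +85), 112 mm high. Origin on the bench below the middle of the spindle's place; x points away from its front, y along the spindle's place (grip at -y, tip at +y), z up. A 33 mm high label guide runs along the front at x = -78.
- slots (a point): Middle of the spindle's place: the point midway between the two slots, 80 mm above the bench, where the spindle's origin belongs. Each side plate has one slot, open upwards, 16 mm wide, floor 74 mm above the bench, flaring above 94 mm to 48 mm width at 110 mm. The spindle can shift about 6 mm either way along it.
- keeper (a joint): Keeper angle, rad: 0 shut (a bar frame lying level just over the spindle, as at the start), growing as its front bar swings up and back; stop at 1.75, leaning back a little. Friction of 0.2 N m holds it where it is left. Brass spring balls in the side plates catch its arms in about the last 0.1 rad: some 4 N extra at the bar to pass in or out.
- keeper_bar (a point): Middle of the keeper's front bar, on its axis, which lies along the dispenser's y, at 160 mm radius from keeper_hinge. In its middle a red round grip, 14 mm in diameter, 110 mm long. Shut, it is 93 mm above the bench, 85 mm in front of the slots, nothing close under it but the label guide. Two 10 mm arms join it to the hinge at y = -109 and +109 mm, outside the side plates.
- keeper_hinge (a point): Middle of the keeper's hinge axis: 75 mm behind the slots (dispenser x = +75 mm), 93 mm above the bench; the axis runs along the dispenser's y.
- spindle: Spindle, 120 g: 12 mm aluminium rod along its own y, rounded tip at y = +130 mm; black stop collar, 34 mm in diameter, at y = -88 to -83; orange flat-sided grip at y = -200 to -120. Reels go between collar and tip. Origin on the axis, midway between the parts (y = -98, +98) that lie in the slots. At the start it lies bare in the slots under the shut keeper, its z up.
- spindle_grip (a point): Middle of the spindle's orange grip, on the axis, 160 mm from the spindle's origin; the grip is 18 mm wide (spindle x), 26 mm high (z), 80 mm long (y).
- reel0: Label reel with yellow labels (may be absent), about 80 g: white square end plates of 60 mm side, 48 mm wide overall, round bore 28 mm wide, open at both ends. Stands on a side with its bore level, 30 mm above the bench. Origin in its centre; y along the bore, roughly along world y; x, z square to the sides. On the spindle its centre hangs 8 mm below the rod's axis.
- reel1: Label reel with green labels (may be absent), about 80 g: white square end plates of 60 mm side, 48 mm wide overall, round bore 28 mm wide, open at both ends. Stands on a side with its bore level, 30 mm above the bench. Origin in its centre; y along the bore, roughly along world y; x, z square to the sides. On the spindle its centre hangs 8 mm below the rod's axis.
- reel2: Label reel with pink labels (may be absent), about 80 g: white square end plates of 60 mm side, 48 mm wide overall, round bore 28 mm wide, open at both ends. Stands on a side with its bore level, 30 mm above the bench. Origin in its centre; y along the bore, roughly along world y; x, z square to the sides. On the spindle its centre hangs 8 mm below the rod's axis.
- pot: Small terracotta pot with a plant, 72 mm in diameter, 62 mm high (leaves to 90 mm); origin under its centre. Leave alone.
- pot_stack: Two stacked terracotta pots, one piece, 80 mm in diameter, 94 mm high; origin under its centre. Leave alone.
- stake_cup: Blue cup with plant stakes, 76 mm in diameter, 160 mm high in all; origin under its centre. Leave alone.
- spray_bottle: Pale spray bottle, 68 mm in diameter, 181 mm high; origin under its centre. Leave alone.
- marker: Black marker pen lying along its own x, 110 mm long, 13 mm thick; origin under its centre. Leave alone.
There are look-alikes about, which are no part of the job. What is shaped like the reel0 but blue or purple is not meant.

How it is judged:
By the outcome, as a careful person would: the job done as asked, in the order asked, and still so for the second after the job is handed in, with the robot touching nothing.
Of reel0, reel1, reel2 only 2 to 3 are there at a start; the rules pass over those that are not, and their reading is None.
At some moment in a run one of reel0, reel1, reel2 may be knocked a few centimetres aside while the robot is not near it.
It also fails if it takes over 208 s, if anything falls off the work surface, if the arm or the gripper's body presses on something with over 40 N, if the wrist force passes 120 N, or if a joint passes its speed limit or range.

ROBOT

A 7-joint arm with a two-finger parallel gripper is mounted at the origin on the work surface. World frame = base frame: x ahead of the robot, y to its left, z up, the work surface at z = 0. Lengths are in m, angles in rad, forces in N, time in s.
With the tool pointing down it reaches from about 0.35 to 0.9 m from the base axis. Payload 8.1 kg.
Tool frame: the origin (TCP) lies at the centre of the arm's flange, where the gripper is bolted on; the fingertips stand 178 mm ahead of it and the grasp point (between the pads) lies 159 mm ahead of it; z points along the fingers, y is the direction in which the jaws open and shut (so a half turn about z gives the same grasp; the last joint's range is limited). The gripper opens to 92 mm and grips with 3 to 60 N. Pads are 19 mm wide; open, the fingers measure 130 mm over their backs; the gripper's body (75 mm by 190 mm) begins 47 mm behind the grasp point.
Start: joints at [1.167, 0.434, 0.025, 1.573, -0.012, 1.134, -0.075], TCP at [0.185, -0.597, 0.405] pointing down, gripper open.
Joint ranges: [-2.62, 2.62], [-0.44, 2.09], [-1.27, 1.32], [0.08, 2.57], [-1.32, 4.46], [0.12, 2], [-2.74, 2.74]. Speed limits (rad/s): [2.22, 2.22, 3.01, 3.01, 3.14, 3.14, 3.14].

INTERFACE

Orientations are given as a rotation vector (axis times angle).
In Python, from cell import arm, get_image, camera_model gives the robot as it stands. The module is installed in compiled form; this text tells all that it offers.
- The arm moves only by the shell command python3 -m pendant 'ROWS' [FORCE]. ROWS is JSON, a list that holds one entry, the list of rows, each a list of 7 numbers: the shift along the tool's x, y, z in mm, then the turn, a rotation vector about the tool's x, y, z in rad, then the closure, from -1 (fully open) to 1 (shut). In form: [[[x, y, z, rx, ry, rz, hand], ...]]. A call has 1 to 20 rows; each row is the pose to reach, as a shift and turn from the pose commanded when the call began, along the tool's axes at that moment; what a row does not reach only later rows make up. A row lasts 1/8 s, in which the tool goes at most 62.5 mm and 10.7 degrees, less where a joint would pass 70% of its speed; a pose out of reach is approached as far as the arm can. A call with a gripper value outside its range is refused whole. The fingers move at their own pace and stop on an object; FORCE is the grip in N (left out, the last holds). Time passes only in rows, so rows that repeat a pose let the fingers close. It gives the time, the measured TCP pose, the force and the opening at its end, in the units of the state.
- arm.observe(): the state, without advancing time (a new reading comes with each control period).
- get_image(name): name is "side" or "top" or "wrist"; returns the picture (480x640x3 uint8, red, green, blue); there is no depth.
- camera_model(name): a dict with "fx", "fy", "cx", "cy" (pixels), "position" and "orientation" of the camera in the world; the wrist camera has in their place "T_tool_cam" (4x4, takes a point from camera to tool coordinates, whose origin is the TCP and whose axes are the flange's). Camera axes: x right, y down, z forward; pixel columns grow to the right and rows downward; lengths in m; the calibration is good to about 2 mm. A picture is of the moment at which its call begins: read the wrist's pose just before it. camera_model takes no time and is no camera call.
- arm.sign_off(): hands the job in, once; it reports no verdict.
The state is a dict: "clock": time; "joints": joint angles; "dq": joint speeds; "joint_efforts": joint torques, N m; "position": TCP position; "ee_rot": TCP orientation; "force": force on the tool from outside, world axes, zero at the start; "ft_torque": the same for the moment, N m; "width": opening from 0.0 (shut) to 1.0 (fully open).
Only numpy, scipy, OpenCV 4.12 (cv2) and the standard library are available. Lean on these libraries where they do the work, as an engineer would, in place of code of your own. Each camera call takes 0.05 s, during which the arm holds its last target.

## Working session

There is one attempt and no reset: what is moved stays moved. The work goes in short steps, Python scripts to look and compute and a shell command to move; the robot and the scene stay as the last step left them, time stands still between calls to the robot, and variables do not carry over. Pictures are saved under pics/ and viewed, and the job is handed in when it is done.

```bash
mkdir -p pics; ls
python3 - <<'E'
from cell import arm,get_image,camera_model
import cv2
print(arm.observe())
for n in ("side","top","wrist"):
    im=get_image(n); cv2.imwrite(f"pics/{n}0.png",im[:,:,::-1]); print(n,camera_model(n))
print(arm.observe()['clock'])
E
```

```text
pics
{'clock': 0.0, 'joints': array([ 1.1674067 ,  0.43521586,  0.02499195,  1.57409061, -0.0115967 ,
        1.13396636, -0.07510357]), 'dq': array([-0.00168621,  0.00070429,  0.003592  ,  0.00031571,  0.00112715,
       -0.0001519 ,  0.00033081]), 'joint_efforts': array([ 1.86743625e-05, -6.67851663e+01,  9.84855630e-01, -3.14455962e+01,
       -6.07184717e-02,  4.30668646e-02,  1.61295757e-04]), 'position': array([ 0.18506525, -0.59673711,  0.4039519 ]), 'ee_rot': array([-3.10468012e+00, -4.70338834e-01,  5.93314946e-04]), 'force': array([-0.57373932,  0.96805709, -0.59113621]), 'ft_torque': array([-0.06360923,  0.03741064,  0.00379504]), 'width': 1.0000048485372548}
side {'fx': 591.100416267819, 'fy': 591.100416267819, 'cx': 332.48523282429795, 'cy': 244.50311594551493, 'position': array([0.24933129, 1.01144142, 0.73481818]), 'orientation': array([-0.34221934,  2.57820279, -1.47219583])}
top {'fx': 512.1775707404073, 'fy': 512.1775707404073, 'cx': 320.16916837554584, 'cy': 255.41049852618548, 'position': array([ 0.42873094, -0.02361968,  1.19660904]), 'orientation': array([-2.1417814 ,  2.18663087, -0.14912115])}
wrist {'fx': 410.77645312290286, 'fy': 410.77645312290286, 'cx': 323.07478700741507, 'cy': 245.23577620054283, 'T_tool_cam': array([[ 3.62734966e-04, -9.69605141e-01, -2.44674763e-01,
         6.51889393e-02],
       [ 9.99999850e-01,  2.51254469e-04,  4.86839286e-04,
         3.50377130e-04],
       [-4.10566247e-04, -2.44674903e-01,  9.69605086e-01,
         2.05991003e-02],
       [ 0.00000000e+00,  0.00000000e+00,  0.00000000e+00,
         1.00000000e+00]])}
0.15
```

View pics/top0.png

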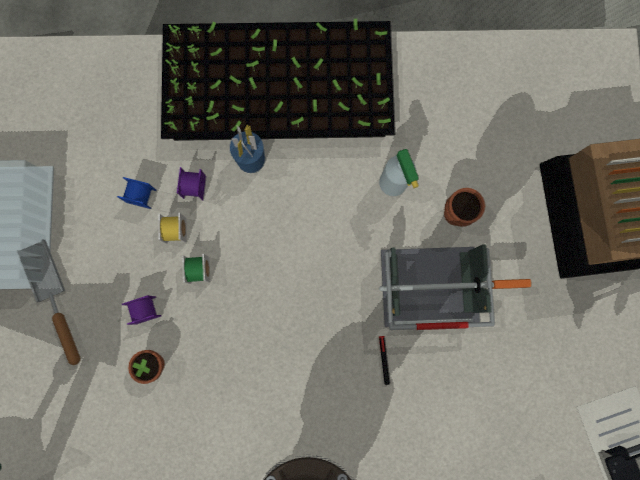

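View pics/side0.png

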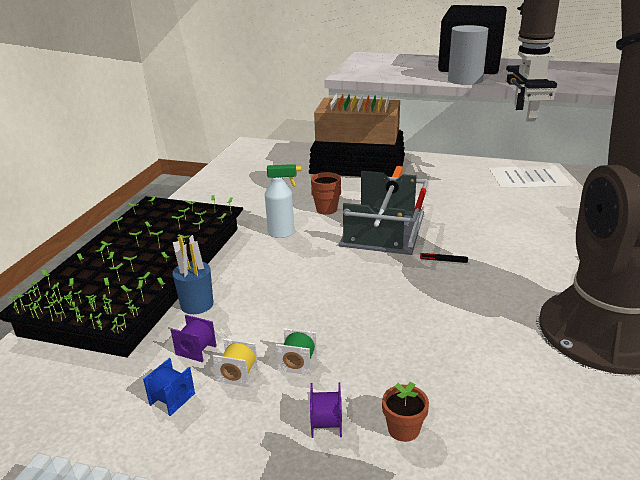

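View pics/wrist0.png

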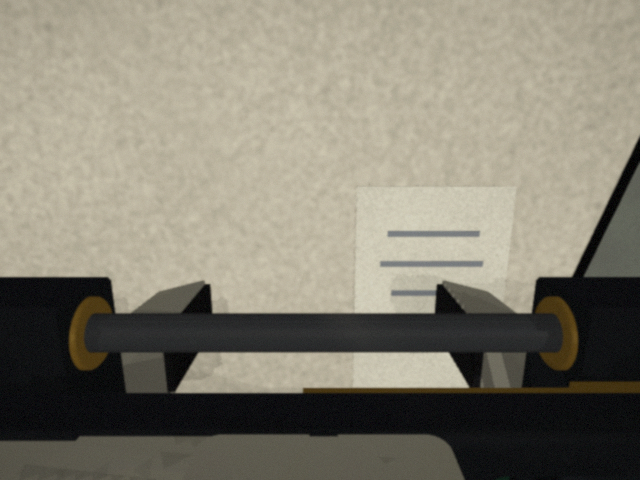

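```bash
cat > h.py <<'E'
import numpy as np, cv2
from scipy.spatial.transform import Rotation as R
from cell import arm,get_image,camera_model
def cam(name,st=None):
    m=camera_model(name)
    K=np.array([[m['fx'],0,m['cx']],[0,m['fy'],m['cy']],[0,0,1]])
    if name=='wrist':
        st=st or arm.observe()
        T=np.eye(4);T[:3,:3]=R.from_rotvec(st['ee_rot']).as_matrix();T[:3,3]=st['position']
        T=T@np.array(m['T_tool_cam']); return K,T[:3,:3],T[:3,3]
    return K,R.from_rotvec(m['orientation']).as_matrix(),np.array(m['position'])
def px2z(c,uv,z):
    K,Rm,p=c; d=Rm@np.linalg.solve(K,[uv[0],uv[1],1.]); return p+d*(z-p[2])/d[2]
def proj(c,X):
    K,Rm,p=c; q=K@(Rm.T@(np.asarray(X,float)-p)); return q[:2]/q[2]
def tri(obs):
    A=[];b=[]
    for c,uv in obs:
        K,Rm,p=c; d=Rm@np.linalg.solve(K,[uv[0],uv[1],1.]); d/=np.linalg.norm(d)
        P=np.eye(3)-np.outer(d,d); A.append(P); b.append(P@p)
    x=np.linalg.lstsq(np.vstack(A),np.hstack(b),rcond=None)[0]; return x
def crop(im,x0,y0,x1,y1,s,fn):
    cv2.imwrite(fn,cv2.resize(im[y0:y1,x0:x1,::-1],None,fx=s,fy=s,interpolation=cv2.INTER_CUBIC))
E
python3 - <<'E'
import cv2
from h import *
t=cv2.imread('pics/top0.png')[:,:,::-1]
crop(t,100,160,240,320,5,'pics/t_reels.png') if 0 else crop(t,100,165,240,285,5,'pics/t_reels.png')
crop(t,370,230,540,340,4.7,'pics/t_disp.png')
c=cam('top')
for n,uv,z in [('yel',(171,228),.06),('grn',(196,269),.06),('gripL',(493,284),.093),('gripR',(531,284),.093),('tip',(382,289),.086)]: print(n,px2z(c,uv,z).round(3))
E
```

```text
yel [0.638 0.292 0.06 ]
grn [0.545 0.235 0.06 ]
gripL [ 0.496 -0.414  0.093]
gripR [ 0.494 -0.497  0.093]
tip [ 0.49  -0.174  0.086]
```

View pics/t_reels.png

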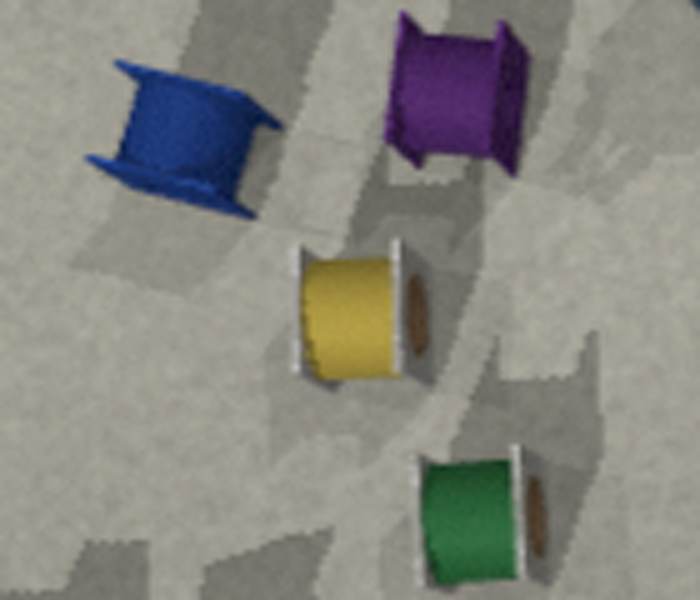

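View pics/t_disp.png

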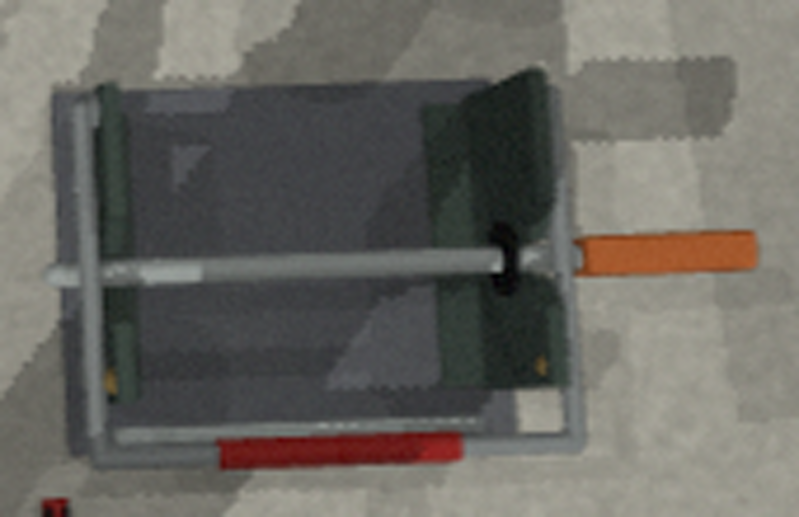

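Run:
```python
from h import *
c=cam('top'); s=4.7
f=lambda u,v,z:px2z(c,(370+u/s,230+v/s),z)
a=f(45,274,.08);b=f(757,250,.084);g=f(579,256,.084)
r0=f(220,455,.093);r1=f(462,446,.093); k0=f(97,455,.093); k1=f(580,442,.093)
p=lambda *x:[print(np.round(i,4)) for i in x]
p(a,b,g,r0,r1,k0,k1)
d=a-b; print('len',np.linalg.norm(d),'yaw',np.arctan2(-d[0],d[1])); d=d/np.linalg.norm(d)
print('origin from tip',a-d*.130,'from end',b+d*.2, 'gripmid',b+d*.04)
e=r0-r1; print('bar yaw',np.arctan2(-e[0],e[1]),'len',np.linalg.norm(e),'mid',(r0+r1)/2)
e=k0-k1; print('frame yaw',np.arctan2(-e[0],e[1]),'len',np.linalg.norm(e),'mid',(k0+k1)/2)
s=5;f=lambda u,v,z:px2z(c,(100+u/s,165+v/s),z)
# reels: plate top edges z=.06
for n,q in [('y',[(300,245),(297,372),(397,240),(402,375)]),('g',[(418,455),(420,586),(516,446),(521,580)])]:
    P=[f(u,v,.06) for u,v in q]; p(*P); print(n,np.mean(P,0))
```

```text
[ 0.4921 -0.1691  0.08  ]
[ 0.4962 -0.5007  0.084 ]
[ 0.4951 -0.4173  0.084 ]
[ 0.4074 -0.2443  0.093 ]
[ 0.4091 -0.3551  0.093 ]
[ 0.4086 -0.1882  0.093 ]
[ 0.4097 -0.4092  0.093 ]
len 0.33156340795802947 yaw 0.012197022381776435
origin from tip [ 0.49372021 -0.29912112  0.08156833] from end [ 0.49373927 -0.3006843   0.08158719] gripmid [ 0.49569061 -0.46066076  0.08351744]
bar yaw 0.014982807529836347 len 0.11080925486432075 mid [ 0.4082375  -0.29967118  0.093     ]
frame yaw 0.004877488166656016 len 0.2210404539039001 mid [ 0.40916461 -0.29870526  0.093     ]
[0.6706 0.3169 0.06  ]
[0.6127 0.3173 0.06  ]
[0.672  0.2735 0.06  ]
[0.6105 0.2705 0.06  ]
y [0.64145211 0.29456167 0.06      ]
[0.5743 0.263  0.06  ]
[0.5158 0.2614 0.06  ]
[0.5774 0.2195 0.06  ]
[0.5175 0.2169 0.06  ]
g [0.5462417  0.24017896 0.06      ]
```

```bash
cat >> h.py <<'E'
YAW=0.012; D0=np.array([0.4937,-0.300,0.0])
def Rdown(yaw=0.,pitch=0.):
    "tool y=+x', tool x=+y', z down; yaw about world z"
    return R.from_euler('z',yaw)*R.from_matrix(np.array([[0,1,0],[1,0,0],[0,0,-1.]]))
def disp(x,y,z): return D0+R.from_euler('z',YAW).apply([x,y,z])
def to(grasp,Rt=None,st=None,off=.159):
    "print tool-frame shift(mm)+rotvec to put the grasp point at grasp"
    st=st or arm.observe(); R0=R.from_rotvec(st['ee_rot'])
    Rt=Rt or R0
    tcp=np.asarray(grasp)-Rt.apply([0,0,off])
    sh=R0.inv().apply(tcp-st['position'])*1000; rv=(R0.inv()*Rt).as_rotvec()
    print('shift',sh.round(1),'rot',rv.round(3)); return sh,rv
def stt():
    s=arm.observe(); R0=R.from_rotvec(s['ee_rot']); g=s['position']+R0.apply([0,0,.159])
    print('t',round(s['clock'],2),'grasp',g.round(4),'z-axis',R0.as_matrix()[:,2].round(3),'y-axis',R0.as_matrix()[:,1].round(3),'F',s['force'].round(1),'M',s['ft_torque'].round(2),'w',round(s['width'],3),'q',s['joints'].round(2)); return s
E
python3 - <<'E'
from h import *
stt(); to(disp(-.085,0,.20),Rdown(YAW)); to(disp(-.085,0,.093),Rdown(YAW))
E
```

```text
t 0.15 grasp [ 0.185  -0.5966  0.2451] z-axis [-0.     0.001 -1.   ] y-axis [ 0.296 -0.955 -0.001] F [-0.3  0.1  0.2] M [ 0.    0.03 -0.  ] w 0.998 q [ 1.17  0.44  0.02  1.57 -0.01  1.13 -0.08]
shift [ 301.2 -216.2   45.4] rot [-1.000e-03 -1.000e-03 -1.282e+00]
shift [ 301.2 -216.1  152.4] rot [-1.000e-03 -1.000e-03 -1.282e+00]
```

```bash
python3 -m pendant '[[[30,-22,5,0,0,-0.13,0],[60,-43,9,0,0,-0.26,0],[90,-65,14,0,0,-0.38,0],[120,-86,18,0,0,-0.51,0],[150,-108,23,0,0,-0.64,0],[181,-130,27,0,0,-0.77,0],[211,-151,32,0,0,-0.9,0],[241,-173,36,0,0,-1.03,0],[271,-195,41,0,0,-1.15,0],[301,-216,45,0,0,-1.282,0],[301,-216,45,0,0,-1.282,0],[301,-216,45,0,0,-1.282,0]]]' 20
python3 - <<'E'
from h import *
stt(); to(disp(-.085,0,.093),Rdown(YAW))
im=get_image('wrist'); cv2.imwrite('pics/w1.png',im[:,:,::-1])
c=cam('wrist'); print('pred bar mid',proj(c,disp(-.085,0,.093)),proj(c,disp(-.085,.055,.093)),proj(c,disp(-.085,-.055,.093)))
E
```

```text
clock: 1.65
position: [0.4083, -0.302, 0.3596]
ee_rot: [-2.21, -2.233, 0.001]
force: [0.5, 0.2, 0.4]
width: 0.496
t 1.65 grasp [ 0.4082 -0.302   0.2006] z-axis [-0.001 -0.    -1.   ] y-axis [ 1.     0.01  -0.001] F [0.5 0.2 0.4] M [-0.01 -0.12  0.03] w 0.496 q [ 0.83  0.32 -0.38  1.89  0.15  0.96  0.4 ]
shift [  1.    0.5 107.6] rot [-0.001  0.    -0.002]
pred bar mid [324.49940546 247.43639675] [324.38859404 156.54618468] [324.59902648 329.14797012]
```

View pics/w1.png

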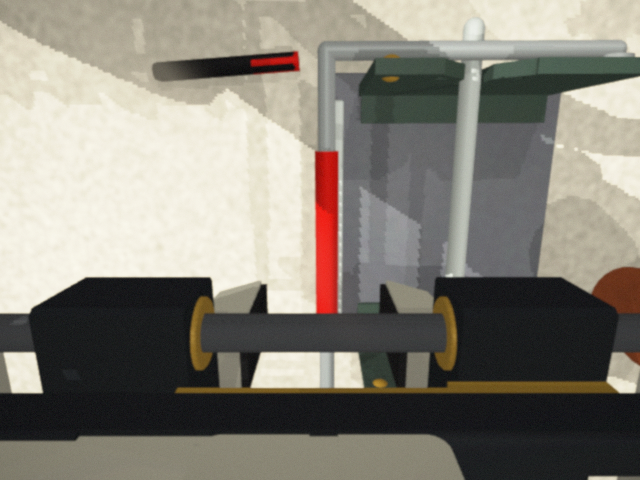

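```bash
python3 -m pendant '[[[1,1,25,0,0,0,0],[1,1,50,0,0,0,0],[1,1,75,0,0,0,0],[1,1,95,0,0,0,0],[1,1,106,0,0,0,0],[1,1,106,0,0,0,0],[1,1,106,0,0,0,0.9],[1,1,106,0,0,0,0.9],[1,1,106,0,0,0,0.9],[1,1,106,0,0,0,0.9],[1,1,106,0,0,0,0.9],[1,1,106,0,0,0,0.9]]]' 25
python3 - <<'E'
from h import *
stt()
# arc shifts relative to start: bar in disp frame
for a in np.linspace(0,1.75,19): 
    x=.16*(1-np.cos(a))*1000; z=.16*np.sin(a)*1000; print(round(a,2),'tooly',round(x),'toolz',-round(z))
E
```

```text
clock: 3.2
position: [0.41, -0.3005, 0.254]
ee_rot: [2.207, 2.234, 0.001]
force: [2.5, 0.4, 2.6]
width: 0.144
t 3.2 grasp [ 0.4102 -0.3006  0.095 ] z-axis [ 0.001 -0.    -1.   ] y-axis [1.    0.012 0.001] F [2.5 0.4 2.6] M [ 0.03 -0.47  0.06] w 0.144 q [ 0.79  0.46 -0.34  2.    0.23  0.72  0.31]
0.0 tooly 0 toolz 0
0.1 tooly 1 toolz -16
0.19 tooly 3 toolz -31
0.29 tooly 7 toolz -46
0.39 tooly 12 toolz -61
0.49 tooly 19 toolz -75
0.58 tooly 26 toolz -88
0.68 tooly 36 toolz -101
0.78 tooly 46 toolz -112
0.88 tooly 57 toolz -123
0.97 tooly 70 toolz -132
1.07 tooly 83 toolz -140
1.17 tooly 97 toolz -147
1.26 tooly 112 toolz -153
1.36 tooly 127 toolz -156
1.46 tooly 142 toolz -159
1.56 tooly 158 toolz -160
1.65 tooly 173 toolz -159
1.75 tooly 189 toolz -157
```

```bash
python3 -m pendant '[[[0,0,-8,0,0,0,0.9],[0,1,-16,0,0,0,0.9],[0,3,-31,0,0,0,0.9],[0,7,-46,0,0,0,0.9],[0,12,-61,0,0,0,0.9],[0,19,-75,0,0,0,0.9],[0,26,-88,0,0,0,0.9],[0,36,-101,0,0,0,0.9],[0,46,-112,0,0,0,0.9],[0,57,-123,0,0,0,0.9],[0,70,-132,0,0,0,0.9],[0,70,-132,0,0,0,0.9]]]'
python3 - <<'E'
from h import *
stt()
im=get_image('side'); crop(im,300,140,480,270,4.4,'pics/s2.png')
E
```

```text
clock: 4.7
position: [0.4785, -0.2997, 0.3886]
ee_rot: [-2.208, -2.232, 0.006]
force: [-19.7, 3.0, 28.1]
width: 0.145
t 4.7 grasp [ 0.4778 -0.2999  0.2296] z-axis [-0.004 -0.001 -1.   ] y-axis [ 1.     0.011 -0.004] F [-19.7   3.   28.1] M [0.71 4.26 0.05] w 0.145 q [ 0.74  0.38 -0.38  1.72  0.16  1.07  0.32]
```

View pics/s2.png

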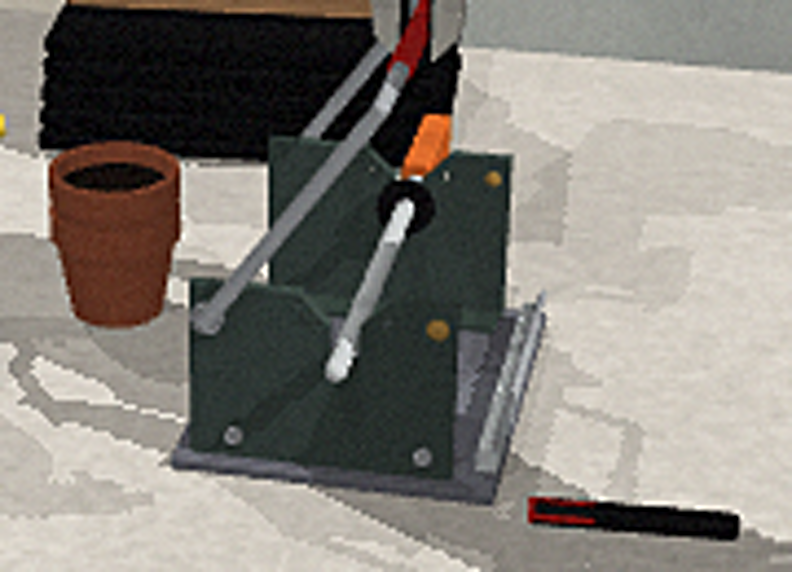

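```bash
python3 -m pendant '[[[0,-2,-3,0,0,0,0.9],[0,11,-11.5,0,0,0,0.9],[0,25.5,-19,0,0,0,0.9],[0,41,-25,0,0,0,0.9],[0,56,-28,0,0,0,0.9],[0,56,-28,0,0,0,0.9]]]'
python3 - <<'E'
from h import *
stt()
E
```

```text
clock: 5.5
position: [0.5373, -0.2989, 0.4153]
ee_rot: [2.205, 2.233, 0.002]
force: [-1.4, -1.5, 7.1]
width: 0.145
t 5.5 grasp [ 0.5378 -0.2991  0.2563] z-axis [ 0.003 -0.001 -1.   ] y-axis [1.    0.013 0.003] F [-1.4 -1.5  7.1] M [-0.29  0.2   0.01] w 0.145 q [ 0.68  0.44 -0.38  1.56  0.17  1.17  0.28]
```

```bash
python3 -m pendant '[[[0,16,-4,0,0,0,0.9],[0,32,-5,0,0,0,0.9],[0,47,-4,0,0,0,0.9],[0,56,-3,0,0,0,0.9],[0,62,-2,0,0,0,0.9],[0,65,-2,0,0,0,0.9],[0,65,-2,0,0,0,0.9],[0,65,-2,0,0,0,0.9]]]'
python3 - <<'E'
from h import *
stt()
im=get_image('side'); crop(im,300,120,480,270,3.8,'pics/s3.png')
E
```

```text
clock: 6.5
position: [0.5995, -0.2984, 0.4155]
ee_rot: [-2.207, -2.232, 0.004]
force: [-8.8, -0.1, 5.0]
width: 0.142
t 6.5 grasp [ 0.5989 -0.2984  0.2565] z-axis [-0.003  0.    -1.   ] y-axis [ 1.     0.011 -0.003] F [-8.8 -0.1  5. ] M [-0.16  1.91  0.01] w 0.142 q [ 0.61  0.53 -0.36  1.41  0.19  1.24  0.24]
```

View pics/s3.png

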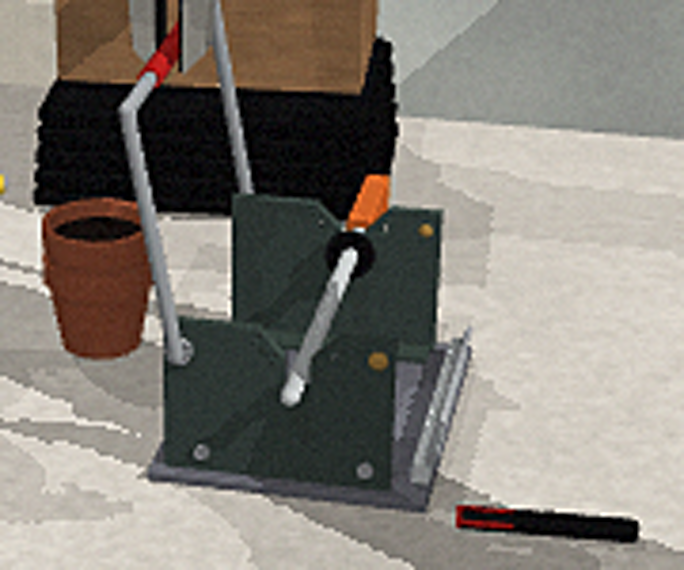

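```bash
python3 -m pendant '[[[0,2,1,0,0,0,0.9],[0,4,1,0,0,0,0.9],[0,4,1,0,0,0,0.9],[0,4,1,0,0,0,0.9]]]'
python3 -c "
from h import *
stt()"
```

```text
clock: 7.05
position: [0.601, -0.2985, 0.4153]
ee_rot: [-2.205, -2.227, 0.011]
force: [-25.4, 2.6, 19.8]
width: 0.144
t 7.05 grasp [ 0.5994 -0.2985  0.2563] z-axis [-0.01  0.   -1.  ] y-axis [ 1.    0.01 -0.01] F [-25.4   2.6  19.8] M [0.6  5.63 0.03] w 0.144 q [ 0.6   0.54 -0.36  1.4   0.19  1.25  0.24]
```

```bash
python3 -m pendant '[[[0,-4,-2,0,0,0,0.9],[0,-4,-2,0,0,0,0.9],[0,-4,-2,0,0,0,0.2],[0,-4,-2,0,0,0,0.2],[0,-4,-2,0,0,0,0.2],[0,-4,-15,0,0,0,0.2],[0,-4,-35,0,0,0,0.2],[0,-4,-60,0,0,0,0.2],[0,-4,-60,0,0,0,0.2]]]'
python3 - <<'E'
from h import *
stt()
to(disp(0,-.165,.20),Rdown(YAW))
im=get_image('side'); crop(im,300,120,480,270,3.8,'pics/s4.png')
im=get_image('top'); crop(im,360,200,540,350,4.3,'pics/t4.png')
E
```

```text
clock: 8.18
position: [0.6012, -0.298, 0.4779]
ee_rot: [2.205, 2.231, 0.003]
force: [-0.6, -0.5, 0.3]
width: 0.396
t 8.18 grasp [ 0.602  -0.2983  0.3189] z-axis [ 0.005 -0.002 -1.   ] y-axis [1.    0.012 0.005] F [-0.6 -0.5  0.3] M [-0.03 -0.18 -0.01] w 0.396 q [ 0.6   0.5  -0.37  1.31  0.18  1.36  0.25]
shift [-165.5 -108.1  118.7] rot [0.005 0.002 0.   ]
```

View pics/s4.png

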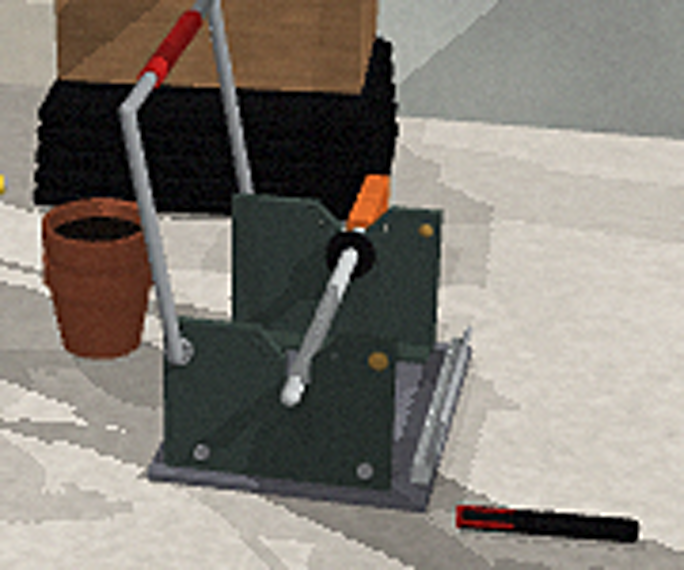

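View pics/t4.png

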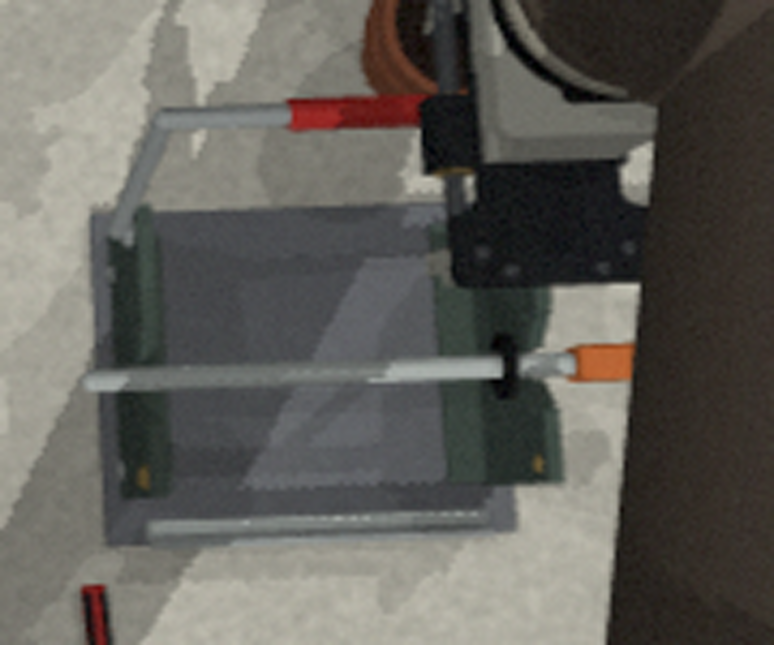

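```bash
python3 -m pendant '[[[-18,-20,0,0,0,0,0.2],[-40,-45,0,0,0,0,0.2],[-70,-70,10,0.001,0.001,0,0.2],[-100,-90,30,0.002,0.001,0,0.2],[-130,-108,60,0.003,0.002,0,0.2],[-150,-108,90,0.005,0.002,0,0.2],[-165,-108,110,0.005,0.002,0,0.2],[-165,-108,118,0.005,0.002,0,0.2],[-165,-108,118,0.005,0.002,0,0.2],[-165,-108,118,0.005,0.002,0,0.2]]]'
python3 - <<'E'
from h import *
s=stt()
im=get_image('wrist'); cv2.imwrite('pics/w5.png',im[:,:,::-1])
c=cam('wrist',s); print([proj(c,disp(0,y,.08)).round(1) for y in (.13,0,-.083,-.12,-.16)])
to(disp(0,-.165,.08),Rdown(YAW))
E
```

```text
clock: 9.52
position: [0.4955, -0.4635, 0.3581]
ee_rot: [-2.204, -2.234, 0.002]
force: [-0.2, 1.0, 0.6]
width: 0.401
t 9.53 grasp [ 0.4949 -0.4634  0.1991] z-axis [-0.003  0.001 -1.   ] y-axis [ 1.     0.013 -0.003] F [-0.2  1.   0.6] M [-0.03 -0.13 -0.01] w 0.401 q [ 0.87  0.58 -0.32  1.46  0.2   1.13  0.53]
[array([ 326.6, -357. ]), array([325.7, -42.9]), array([325.2, 115.2]), array([325.1, 177.6]), array([324.9, 240.3])]
shift [ -1.4   0.7 119.1] rot [-0.003 -0.001  0.001]
```

View pics/w5.png

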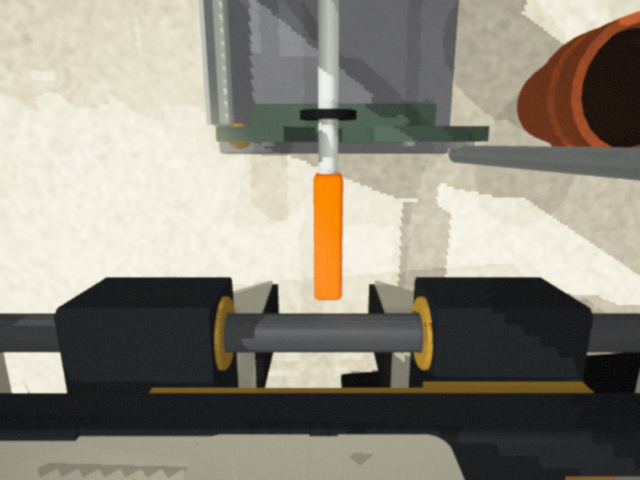

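```bash
python3 -m pendant '[[[-1,1.5,30,-0.003,0,0,0.2],[-1,1.5,60,-0.003,0,0,0.2],[-1,1.5,85,-0.003,0,0,0.2],[-1,1.5,105,-0.003,0,0,0.2],[-1,1.5,118,-0.003,0,0,0.2],[-1,1.5,118,-0.003,0,0,0.2],[-1,1.5,118,-0.003,0,0,0.2],[-1,1.5,118,-0.003,0,0,0.8],[-1,1.5,118,-0.003,0,0,0.9],[-1,1.5,118,-0.003,0,0,0.9],[-1,1.5,118,-0.003,0,0,0.9],[-1,1.5,118,-0.003,0,0,0.9]]]' 60
python3 - <<'E'
from h import *
s=stt()
im=get_image('wrist'); cv2.imwrite('pics/w6.png',im[:,:,::-1])
c=cam('wrist',s); print([proj(c,disp(0,y,.08)).round(1) for y in (.13,0,-.083,-.12,-.16)])
E
```

```text
clock: 11.08
position: [0.4956, -0.4653, 0.239]
ee_rot: [-2.207, -2.233, 0.0]
force: [-0.6, -1.0, 2.7]
width: 0.197
t 11.07 grasp [ 0.4954 -0.4651  0.08  ] z-axis [-0.002  0.002 -1.   ] y-axis [ 1.     0.012 -0.002] F [-0.6 -1.   2.7] M [ 0.03 -0.1   0.02] w 0.197 q [ 0.86  0.7  -0.3   1.57  0.24  0.91  0.49]
[array([  325.7, -1105.1]), array([ 324.8, -244.3]), array([324.5,  85.9]), array([324.4, 202.2]), array([324.3, 312. ])]
```

View pics/w6.png

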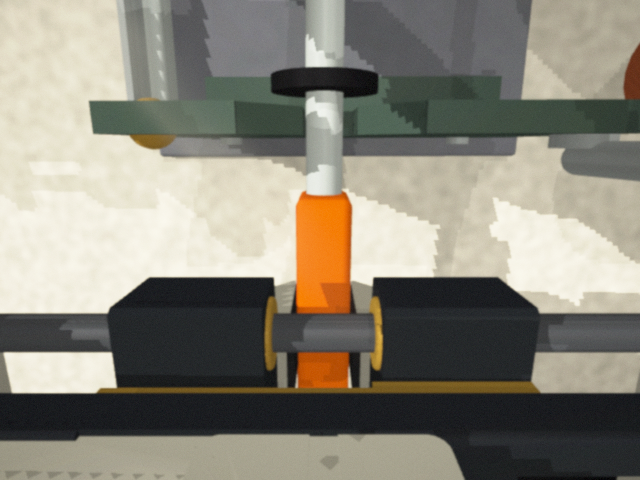

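```bash
python3 -m pendant '[[[0,0,-8,0,0,0,0.9],[0,0,-20,0,0,0,0.9],[0,0,-35,0,0,0,0.9],[0,0,-55,0,0,0,0.9],[0,0,-80,0,0,0,0.9],[0,0,-105,0,0,0,0.9],[0,0,-125,0,0,0,0.9],[0,0,-125,0,0,0,0.9],[0,0,-125,0,0,0,0.9]]]'
python3 - <<'E'
from h import *
s=stt()
for n in('side','top','wrist'):
    im=get_image(n); cv2.imwrite(f'pics/{n}7.png',im[:,:,::-1])
im=cv2.imread('pics/side7.png')[:,:,::-1]; crop(im,300,100,480,270,3.5,'pics/s7.png')
im=cv2.imread('pics/top7.png')[:,:,::-1]; crop(im,360,230,540,350,4.3,'pics/t7.png')
E
```

```text
clock: 12.25
position: [0.4955, -0.4653, 0.3634]
ee_rot: [-2.206, -2.232, 0.0]
force: [0.4, 0.3, -1.6]
width: 0.192
t 12.25 grasp [ 0.4951 -0.465   0.2044] z-axis [-0.003  0.002 -1.   ] y-axis [ 1.     0.012 -0.003] F [ 0.4  0.3 -1.6] M [-0.14 -0.06  0.03] w 0.192 q [ 0.88  0.58 -0.32  1.45  0.19  1.14  0.53]
```

View pics/s7.png

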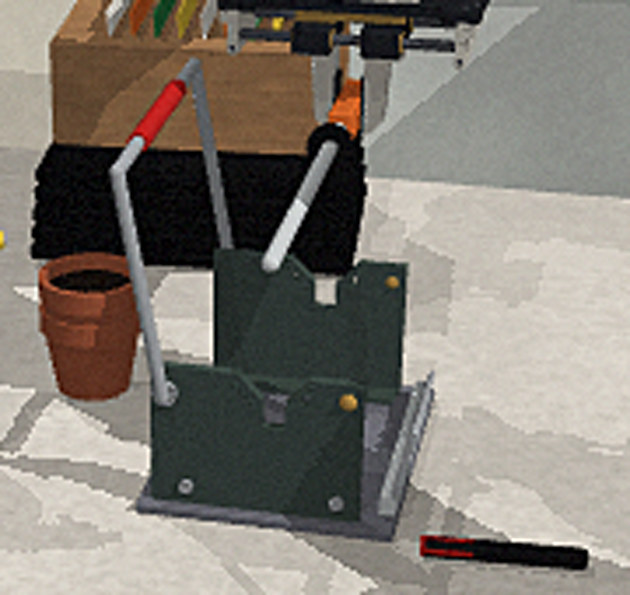

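View pics/t7.png

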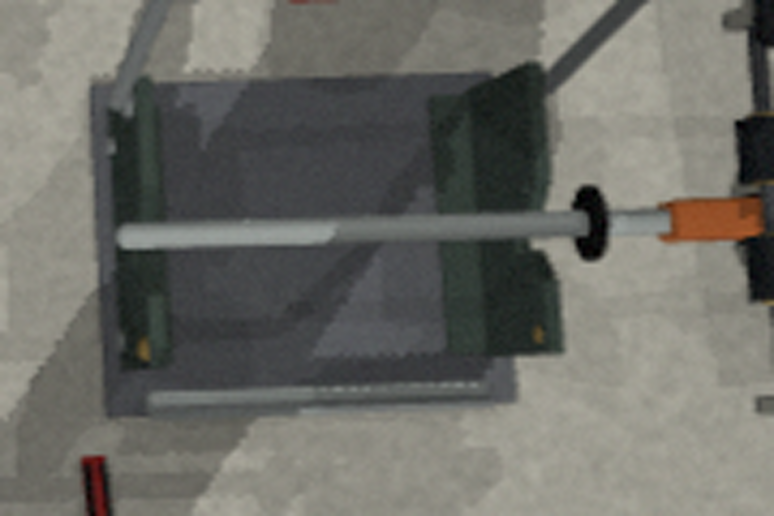

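View pics/wrist7.png

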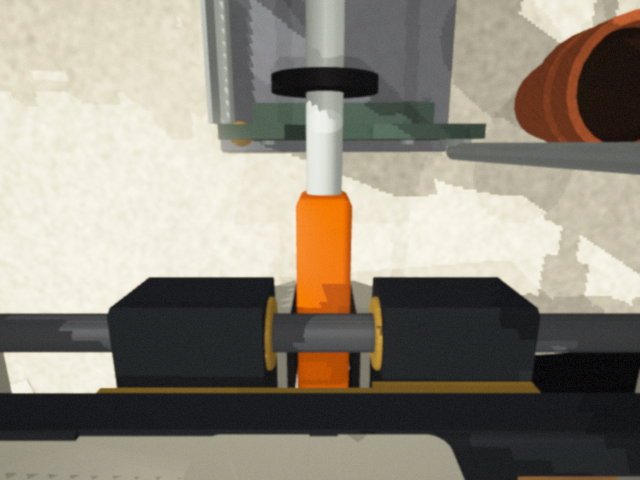

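Run:
```python
from h import *
ct,cs=cam('top'),cam('side')
X=tri([(ct,(387.4,285.1)),(cs,(377.1,175.7))]); print(X,proj(ct,X),proj(cs,X))
```

```text
[ 0.49080003 -0.16838471  0.20446268] [387.41761887 285.17958385] [377.02840645 175.69643029]
```

```bash
python3 -m pendant '[[[0,-10,0,0,0,0,0.9],[5,-25,0,0,0,0,0.9],[15,-40,0,0,0,0,0.9],[35,-45,0,0,0,0,0.9],[60,-45,0,0,0,0,0.9],[85,-45,0,0,0,0,0.9],[110,-45,0,0,0,0,0.9],[135,-45,0,0,0,0,0.9],[160,-45,0,0,0,0,0.9],[185,-45,0,0,0,0,0.9],[210,-45,0,0,0,0,0.9],[235,-45,0,0,0,0,0.9],[260,-45,0,0,0,0,0.9],[285,-45,0,0,0,0,0.9],[305,-40,0,0,0,0,0.9],[325,-20,0,0,0,0,0.9],[340,10,0,0,0,0.02,0.9],[350,40,0,0,0,0.03,0.9],[352,58,0,0,0,0.03,0.9],[352,66,0,0,0,0.03,0.9]]]'
python3 - <<'E'
from h import *
s=stt()
for n in('side','top','wrist'):
    im=get_image(n); cv2.imwrite(f'pics/{n}8.png',im[:,:,::-1])
im=cv2.imread('pics/side8.png')[:,:,::-1]; crop(im,150,250,370,400,3.6,'pics/s8.png')
im=cv2.imread('pics/top8.png')[:,:,::-1]; crop(im,110,165,270,305,4.2,'pics/t8.png')
E
```

```text
clock: 14.9
position: [0.558, -0.1122, 0.364]
ee_rot: [-2.238, -2.2, 0.0]
force: [-0.0, 0.1, -0.5]
width: 0.193
t 14.9 grasp [ 0.5576 -0.1119  0.205 ] z-axis [-0.002  0.002 -1.   ] y-axis [ 1.    -0.017 -0.002] F [-0.   0.1 -0.5] M [-0.18 -0.03 -0.01] w 0.193 q [ 0.43  0.42 -0.45  1.74  0.21  1.03 -0.11]
```

View pics/s8.png

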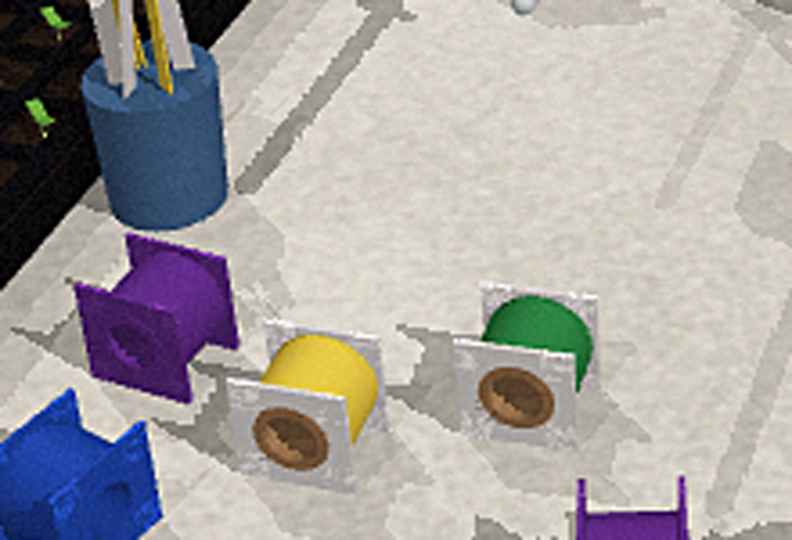

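View pics/t8.png

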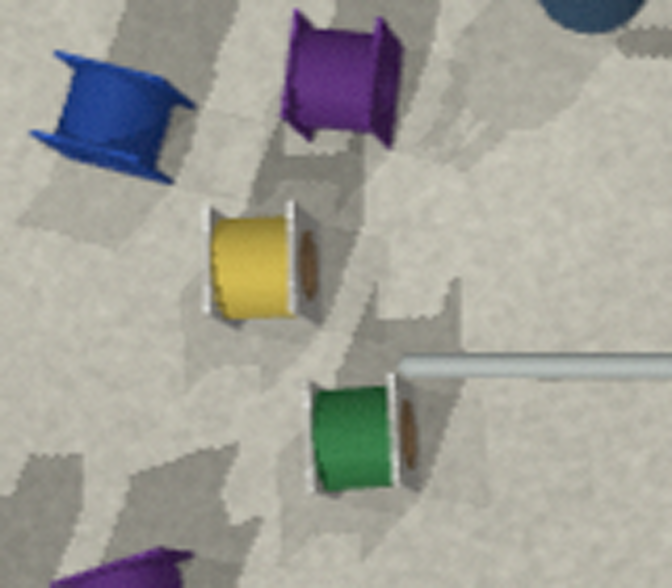

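View pics/wrist8.png

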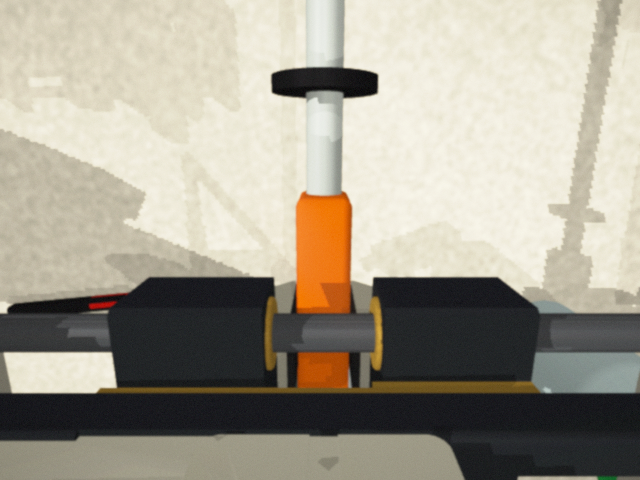

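```bash
cat > fit.py <<'E'
from h import *
from scipy.optimize import least_squares
def fit(obs,x0):
    "obs: list (cam, uv, local point)"
    def res(p):
        r=R.from_euler('z',p[2])
        return np.concatenate([proj(c,r.apply(l)+[p[0],p[1],.03])-uv for c,uv,l in obs])
    s=least_squares(res,x0,loss='soft_l1'); return s.x,s.fun.reshape(-1,2)
E
python3 - <<'E'
from fit import *
ct,cs=cam('top'),cam('side')
T=lambda u,v:np.array([110+u/4.2,165+v/4.2]); S=lambda u,v:np.array([150+u/3.6,250+v/3.6])
h=.03;w=.024
def mk(t,s):
    L=[(h,w,h),(-h,w,h),(h,-w,h),(-h,-w,h)]
    o=[(ct,T(*a),l) for a,l in zip(t,L)]
    L=[(h,w,h),(-h,w,h),(h,w,-h),(-h,w,-h),(h,-w,h),(-h,-w,h)]
    return o+[(cs,S(*a),l) for a,l in zip(s,L)]
g=mk([(307,383),(311,493),(388,374),(396,489)],[(455,338),(578,359),(464,432),(573,447),(483,284),(597,297)])
y=mk([(204,204),(205,312),(288,202),(292,318)],[(228,378),(353,398),(240,473),(354,490),(268,321),(384,336)])
for n,o,x0 in(('g',g,[.546,.24,.04]),('y',y,[.641,.294,0])):
    p,f=fit(o,x0); print(n,p.round(4)); print(f.round(1).tolist())
E
```

```text
g [0.5466 0.2405 0.0509]
[[-0.9, -0.6], [-0.7, -0.0], [1.4, -0.0], [0.8, -0.6], [0.1, 0.9], [-1.0, -0.4], [-0.2, 0.6], [1.7, 1.1], [0.3, -0.9], [0.5, -0.4]]
y [0.6414 0.2955 0.0169]
[[0.1, 0.2], [-0.2, 0.9], [1.5, -0.0], [0.7, -1.3], [-0.1, 0.6], [-2.3, 0.6], [0.7, 0.2], [0.7, 1.2], [0.2, -1.0], [-0.6, -0.1]]
```

Run:
```python
from h import *
stt()
to([.5639,-.1045,.205],Rdown(.05)); to([.5639,-.1045,.032],Rdown(.05))
c=cam('top'); print(px2z(c,(393,178),.09),px2z(c,(464,207),.08))
```

```text
t 15.05 grasp [ 0.5566 -0.1127  0.205 ] z-axis [-0.003  0.002 -1.   ] y-axis [ 1.    -0.018 -0.003] F [ 0.5 -1.  -1.4] M [-0.15 -0.06 -0.08] w 0.196 q [ 0.43  0.42 -0.45  1.74  0.21  1.03 -0.11]
shift [8.6 6.7 0. ] rot [-0.003 -0.002 -0.068]
shift [  8.3   7.2 173. ] rot [-0.003 -0.002 -0.068]
[ 0.73596067 -0.20650949  0.09      ] [ 0.66947814 -0.36428313  0.08      ]
```

```bash
python3 -m pendant '[[[3,3,5,-0.001,-0.001,-0.03,0.9],[6,5,20,-0.002,-0.001,-0.05,0.9],[8,7,45,-0.003,-0.002,-0.068,0.9],[8,7,70,-0.003,-0.002,-0.068,0.9],[8,7,95,-0.003,-0.002,-0.068,0.9],[8,7,120,-0.003,-0.002,-0.068,0.9],[8,7,145,-0.003,-0.002,-0.068,0.9],[8,7,162,-0.003,-0.002,-0.068,0.9],[8,7,173,-0.003,-0.002,-0.068,0.9],[8,7,173,-0.003,-0.002,-0.068,0.9],[8,7,173,-0.003,-0.002,-0.068,0.9]]]'
python3 - <<'E'
from h import *
s=stt()
for n in('side','top'):
    im=get_image(n); cv2.imwrite(f'pics/{n}9.png',im[:,:,::-1])
im=cv2.imread('pics/side9.png')[:,:,::-1]; crop(im,200,230,370,370,4,'pics/s9.png')
im=cv2.imread('pics/top9.png')[:,:,::-1]; crop(im,150,220,320,300,4.5,'pics/t9.png')
to([.5639,-.1045,.031],Rdown(.05))
E
```

```text
clock: 16.42
position: [0.5647, -0.1045, 0.192]
ee_rot: [2.164, 2.275, 0.002]
force: [-0.2, -0.3, -0.8]
width: 0.191
t 16.43 grasp [ 0.5651 -0.1045  0.033 ] z-axis [ 0.002 -0.    -1.   ] y-axis [0.999 0.05  0.002] F [-0.2 -0.3 -0.8] M [-0.14 -0.12 -0.  ] w 0.191 q [ 0.35  0.64 -0.38  1.88  0.36  0.69 -0.18]
shift [ 0.1 -0.9  2.1] rot [ 0.002  0.    -0.   ]
```

View pics/s9.png

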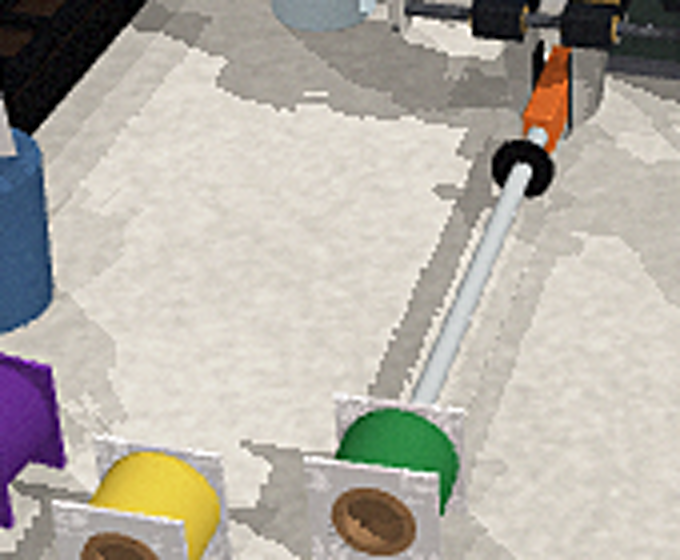

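View pics/t9.png

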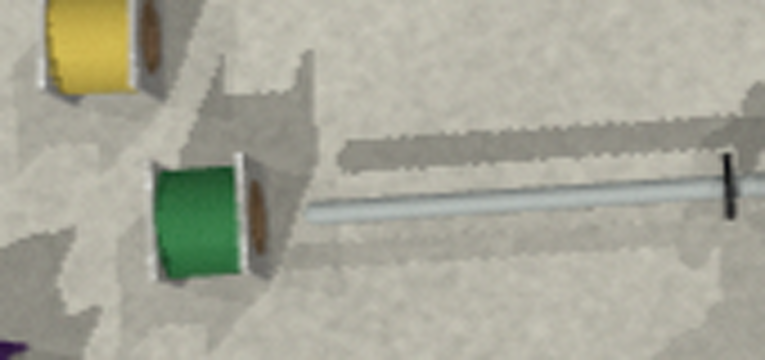

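```bash
python3 -m pendant '[[[5,-1,2,0,0,0,0.9],[20,-1,2,0,0,0,0.9],[35,-1,2,0,0,0,0.9],[50,-1,2,0,0,0,0.9],[65,-1,2,0,0,0,0.9],[80,-1,2,0,0,0,0.9],[95,-1,2,0,0,0,0.9],[110,-1,2,0,0,0,0.9],[110,-1,2,0,0,0,0.9]]]'
python3 - <<'E'
from h import *
s=stt()
for n in('side','top'):
    im=get_image(n); cv2.imwrite(f'pics/{n}10.png',im[:,:,::-1])
im=cv2.imread('pics/side10.png')[:,:,::-1]; crop(im,200,250,370,400,4,'pics/s10.png')
E
```

```text
clock: 17.65
position: [0.5579, 0.007, 0.1894]
ee_rot: [2.162, 2.278, 0.002]
force: [0.4, -0.7, -0.7]
width: 0.191
t 17.65 grasp [0.558  0.0072 0.0304] z-axis [ 0.001  0.001 -1.   ] y-axis [0.999 0.052 0.001] F [ 0.4 -0.7 -0.7] M [-0.2  -0.1   0.01] w 0.191 q [ 0.15  0.63 -0.37  1.92  0.35  0.66 -0.38]
```

View pics/s10.png

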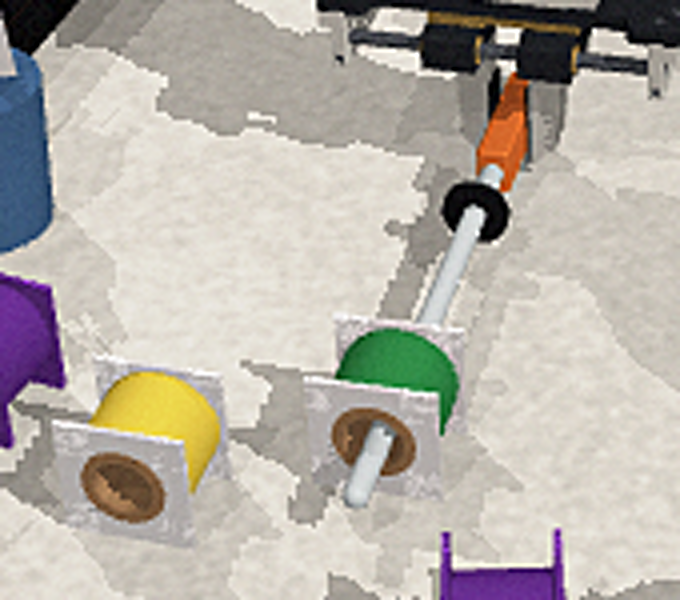

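```bash
python3 -m pendant '[[[15,0,0,0,0,0,0.9],[30,0,0,0,0,0,0.9],[45,0,0,0,0,0,0.9],[60,0,0,0,0,0,0.9],[75,0,0,0,0,0,0.9],[90,0,0,0,0,0,0.9],[103,0,0,0,0,0,0.9],[113,0,0,0,0,0,0.9],[119,0,0,0,0,0,0.9],[123,0,0,0,0,0,0.9],[123,0,0,0,0,0,0.9]]]'
python3 - <<'E'
from h import *
s=stt()
for n in('side','wrist'):
    im=get_image(n); cv2.imwrite(f'pics/{n}11.png',im[:,:,::-1])
im=cv2.imread('pics/side11.png')[:,:,::-1]; crop(im,200,250,370,400,4,'pics/s11.png')
E
```

```text
clock: 19.12
position: [0.5518, 0.1282, 0.1893]
ee_rot: [2.165, 2.276, 0.001]
force: [-0.5, -0.1, -1.1]
width: 0.187
t 19.12 grasp [0.5519 0.1282 0.0303] z-axis [ 0.001 -0.    -1.   ] y-axis [0.999 0.05  0.001] F [-0.5 -0.1 -1.1] M [-0.19 -0.14  0.01] w 0.187 q [-0.07  0.64 -0.36  1.9   0.34  0.67 -0.59]
```

View pics/s11.png

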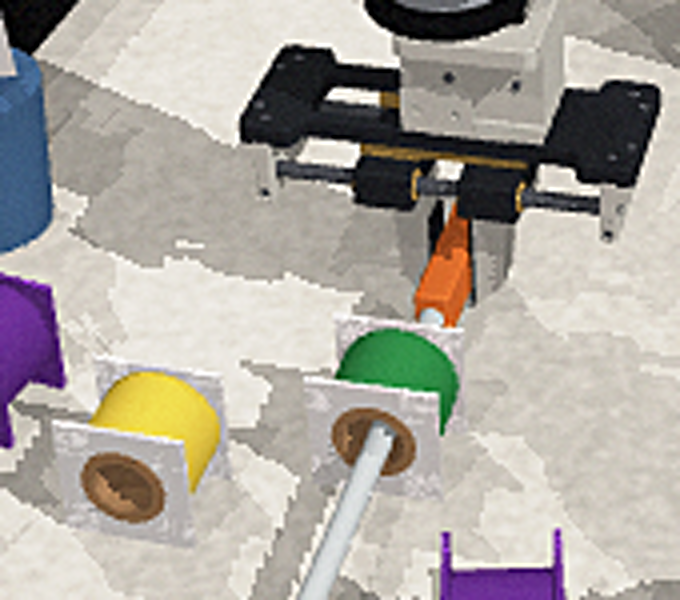

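View pics/wrist11.png

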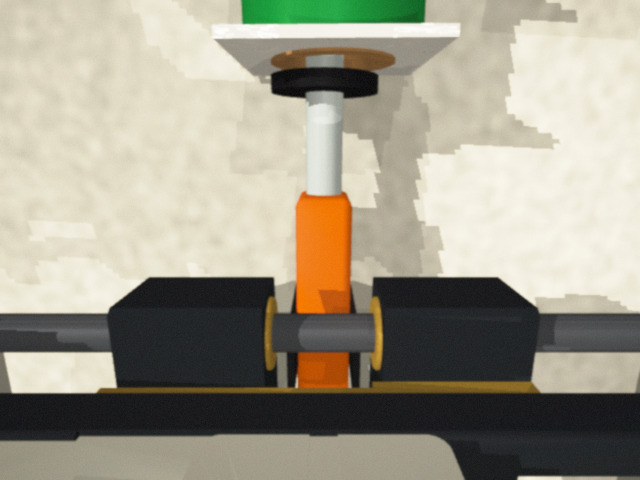

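```bash
python3 -m pendant '[[[3,0,0,0,0,0,0.9],[4,0,-2,0,0,0,0.9],[4,0,-6,0,0,0,0.9],[4,0,-12,0,0,0,0.9],[4,0,-20,0,0,0,0.9],[4,0,-32,0,0,0,0.9],[4,0,-46,0,0,0,0.9],[4,0,-60,0,0,0,0.9],[4,0,-70,0,0,0,0.9],[4,0,-74,0,0,0,0.9],[4,0,-74,0,0,0,0.9]]]'
python3 - <<'E'
from h import *
s=stt()
for n in('side','wrist','top'):
    im=get_image(n); cv2.imwrite(f'pics/{n}12.png',im[:,:,::-1])
im=cv2.imread('pics/side12.png')[:,:,::-1]; crop(im,150,200,370,400,3,'pics/s12.png')
to([.6473,-.0495,.105],Rdown(.017));
c=cam('top'); print(px2z(c,(248,150),.09),px2z(c,(265,150),.1),px2z(c,(250,172),.05))
E
```

```text
clock: 20.6
position: [0.5515, 0.1321, 0.2634]
ee_rot: [2.165, 2.275, 0.001]
force: [-0.5, 0.6, -0.8]
width: 0.187
t 20.6 grasp [0.5517 0.1321 0.1044] z-axis [ 0.001 -0.    -1.   ] y-axis [0.999 0.05  0.001] F [-0.5  0.6 -0.8] M [-0.24 -0.09 -0.03] w 0.187 q [-0.04  0.53 -0.41  1.85  0.28  0.82 -0.54]
shift [-186.1   86.8   -1.2] rot [0.    0.    0.033]
[0.8058546  0.11496256 0.09      ] [0.8018034  0.07619434 0.1       ] [0.76711379 0.11560299 0.05      ]
```

View pics/s12.png

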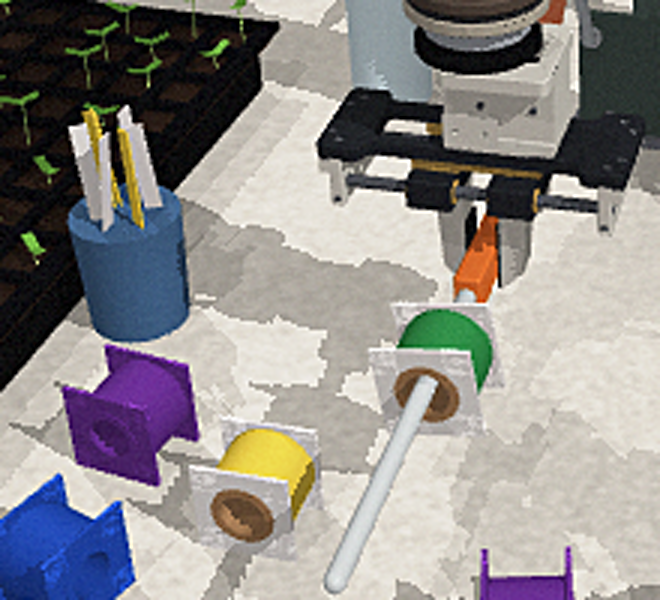

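View pics/wrist12.png

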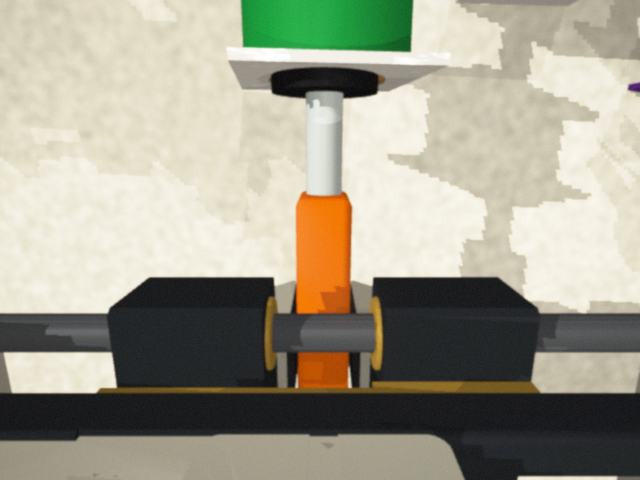

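View pics/top12.png

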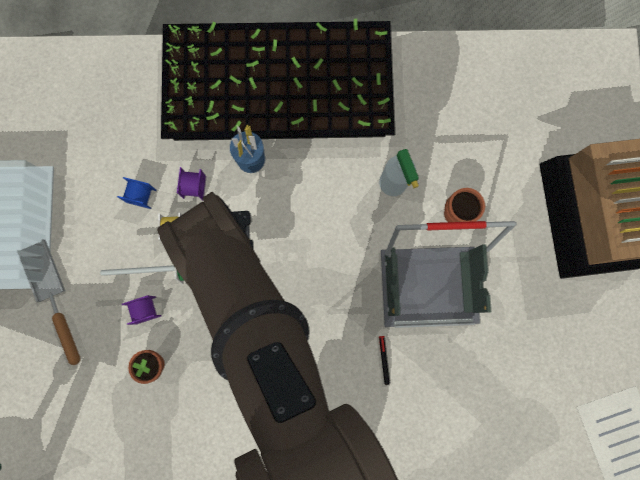

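```bash
python3 -m pendant '[[[-3,0,0,0,0,0,0.9],[-8,0,0,0,0,0,0.9],[-15,0,0,0,0,0,0.9],[-25,0,0,0,0,0,0.9],[-37,0,0,0,0,0,0.9],[-50,0,0,0,0,0.005,0.9],[-64,0,0,0,0,0.01,0.9],[-79,3,0,0,0,0.015,0.9],[-94,9,0,0,0,0.02,0.9],[-109,17,0,0,0,0.025,0.9],[-123,26,0,0,0,0.033,0.9],[-137,36,0,0,0,0.033,0.9],[-150,47,0,0,0,0.033,0.9],[-161,57,0,0,0,0.033,0.9],[-171,67,0,0,0,0.033,0.9],[-179,75,0,0,0,0.033,0.9],[-184,82,0,0,0,0.033,0.9],[-186,86,0,0,0,0.033,0.9],[-186,87,0,0,0,0.033,0.9],[-186,87,0,0,0,0.033,0.9]]]'
python3 - <<'E'
from h import *
s=stt()
for n in('side','wrist','top'):
    im=get_image(n); cv2.imwrite(f'pics/{n}13.png',im[:,:,::-1])
im=cv2.imread('pics/side13.png')[:,:,::-1]; crop(im,150,250,370,400,3.6,'pics/s13.png')
im=cv2.imread('pics/top13.png')[:,:,::-1]; crop(im,110,165,320,305,3.7,'pics/t13.png')
E
```

```text
clock: 23.25
position: [0.6475, -0.0488, 0.2634]
ee_rot: [2.202, 2.241, 0.001]
force: [0.6, 0.6, -2.4]
width: 0.192
t 23.25 grasp [ 0.6477 -0.0488  0.1044] z-axis [ 0.001  0.    -1.   ] y-axis [1.    0.018 0.001] F [ 0.6  0.6 -2.4] M [-0.23 -0.11  0.06] w 0.192 q [ 0.23  0.64 -0.37  1.63  0.28  0.92 -0.22]
```

View pics/s13.png

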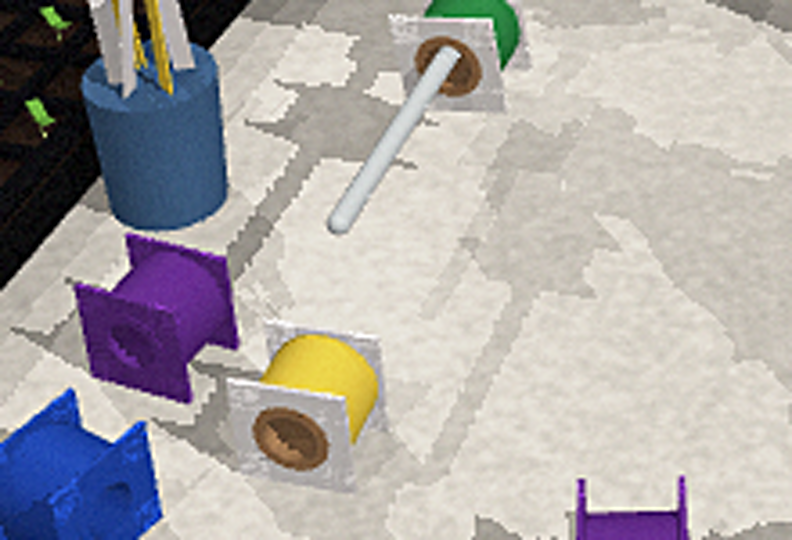

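View pics/wrist13.png

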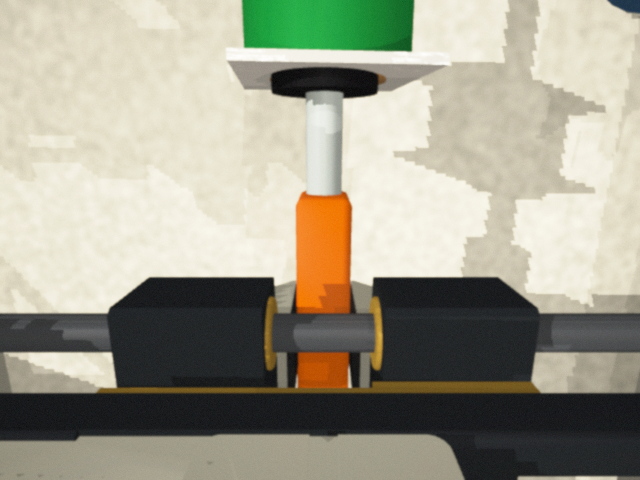

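View pics/t13.png

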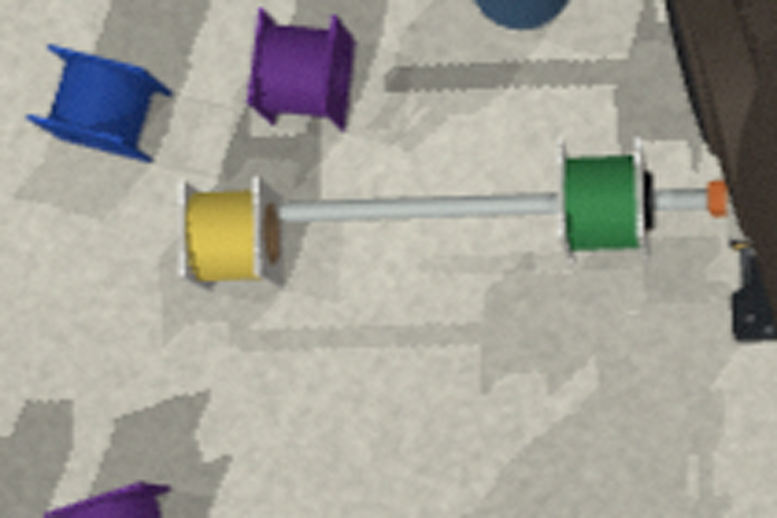

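```bash
python3 -m pendant '[[[0,0,8,0,0,0,0.9],[0,0,20,0,0,0,0.9],[0,0,34,0,0,0,0.9],[0,0,48,0,0,0,0.9],[0,0,58,0,0,0,0.9],[0,0,65,0,0,0,0.9],[0,0,69,0,0,0,0.9],[0,0,70,0,0,0,0.9],[0,0,70,0,0,0,0.9],[0,0,70,0,0,0,0.9]]]'
python3 - <<'E'
from h import *
s=stt()
for n in('side','top'):
    im=get_image(n); cv2.imwrite(f'pics/{n}14.png',im[:,:,::-1])
im=cv2.imread('pics/side14.png')[:,:,::-1]; crop(im,150,250,370,400,3.6,'pics/s14.png')
im=cv2.imread('pics/top14.png')[:,:,::-1]; crop(im,140,195,320,270,4.4,'pics/t14.png')
E
```

```text
clock: 24.65
position: [0.6479, -0.0493, 0.1938]
ee_rot: [2.202, 2.239, 0.002]
force: [0.0, -0.9, -0.9]
width: 0.186
t 24.65 grasp [ 0.6481 -0.0493  0.0348] z-axis [ 0.002 -0.    -1.   ] y-axis [1.    0.017 0.002] F [ 0.  -0.9 -0.9] M [-0.22 -0.14 -0.07] w 0.186 q [ 0.22  0.72 -0.34  1.68  0.32  0.79 -0.25]
```

View pics/s14.png

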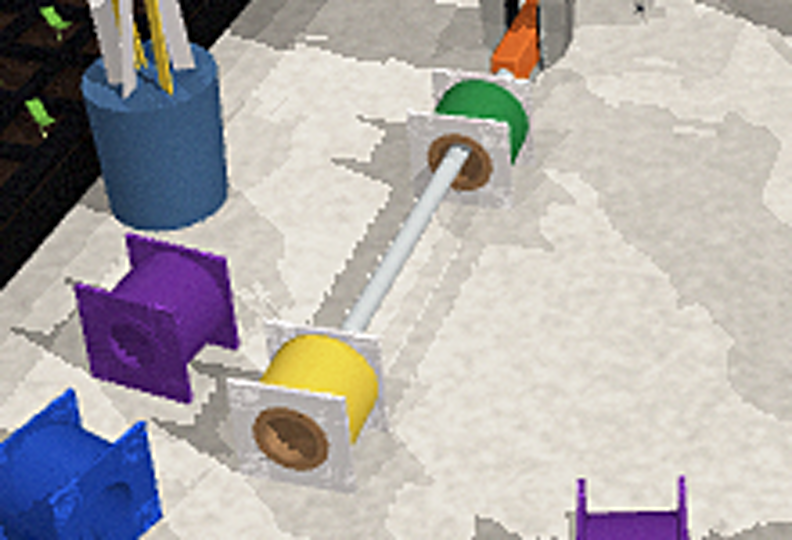

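View pics/t14.png

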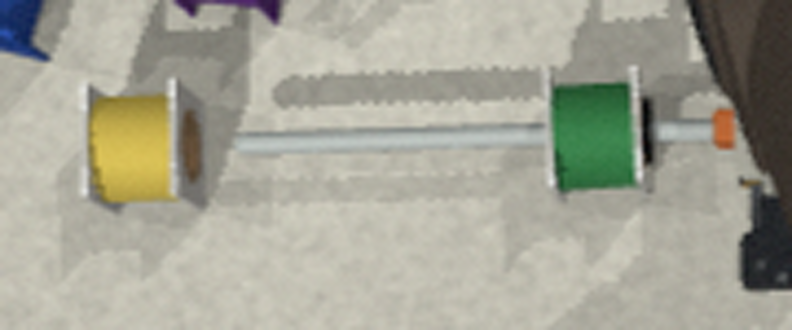

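```bash
python3 -m pendant '[[[5,0,0,0,0,0,0.9],[15,0,0,0,0,0,0.9],[28,0,0,0,0,0,0.9],[42,0,0,0,0,0,0.9],[56,0,0,0,0,0,0.9],[70,0,0,0,0,0,0.9],[84,0,0,0,0,0,0.9],[95,0,0,0,0,0,0.9],[95,0,0,0,0,0,0.9]]]'
python3 - <<'E'
from h import *
s=stt()
im=get_image('side'); crop(im,150,250,370,400,3.6,'pics/s15.png')
E
```

```text
clock: 25.88
position: [0.646, 0.0473, 0.1934]
ee_rot: [2.2, 2.242, 0.002]
force: [0.2, 0.2, -0.7]
width: 0.19
t 25.88 grasp [0.6462 0.0474 0.0344] z-axis [ 0.001  0.001 -1.   ] y-axis [1.    0.019 0.001] F [ 0.2  0.2 -0.7] M [-0.15 -0.17  0.04] w 0.19 q [ 0.06  0.72 -0.34  1.68  0.31  0.79 -0.4 ]
```

View pics/s15.png

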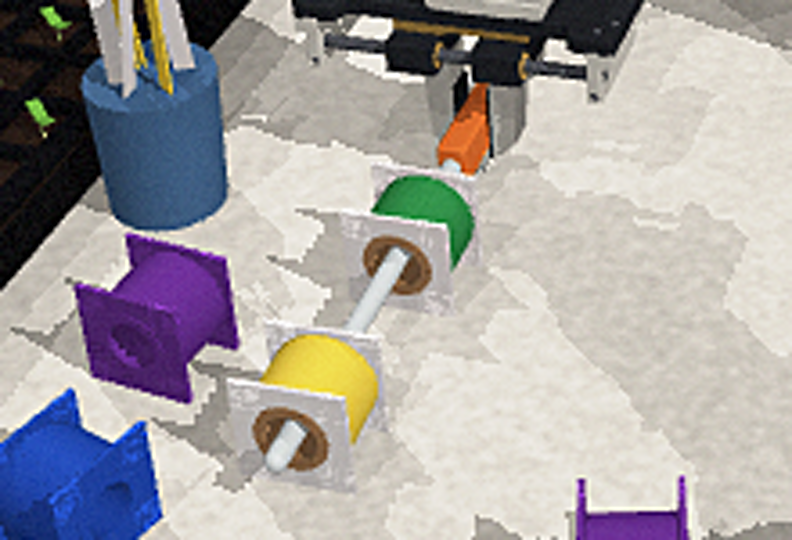

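```bash
python3 -m pendant '[[[6,0,0,0,0,0,0.9],[18,0,0,0,0,0,0.9],[32,0,0,0,0,0,0.9],[46,0,0,0,0,0,0.9],[60,0,0,0,0,0,0.9],[72,0,0,0,0,0,0.9],[81,0,0,0,0,0,0.9],[86,0,0,0,0,0,0.9],[88,0,0,0,0,0,0.9],[88,0,0,0,0,0,0.9],[88,0,-3,0,0,0,0.9],[88,0,-8,0,0,0,0.9],[88,0,-15,0,0,0,0.9],[88,0,-25,0,0,0,0.9],[88,0,-38,0,0,0,0.9],[88,0,-50,0,0,0,0.9],[88,0,-58,0,0,0,0.9],[88,0,-62,0,0,0,0.9],[88,0,-62,0,0,0,0.9]]]'
python3 - <<'E'
from h import *
s=stt()
im=get_image('side'); crop(im,150,220,370,400,3.3,'pics/s16.png')
im=get_image('wrist'); cv2.imwrite('pics/wrist16.png',im[:,:,::-1])
E
```

```text
clock: 28.3
position: [0.6446, 0.1337, 0.2555]
ee_rot: [2.202, 2.24, 0.001]
force: [1.0, -0.1, -4.0]
width: 0.195
t 28.3 grasp [0.6448 0.1337 0.0965] z-axis [ 0.001 -0.    -1.   ] y-axis [1.    0.017 0.001] F [ 1.  -0.1 -4. ] M [-0.42 -0.09  0.  ] w 0.195 q [-0.06  0.66 -0.35  1.62  0.27  0.91 -0.5 ]
```

View pics/s16.png

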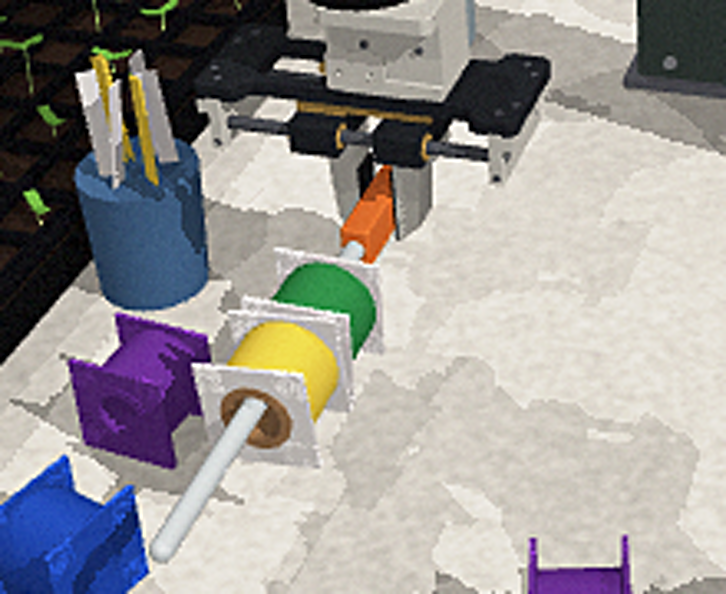

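View pics/wrist16.png

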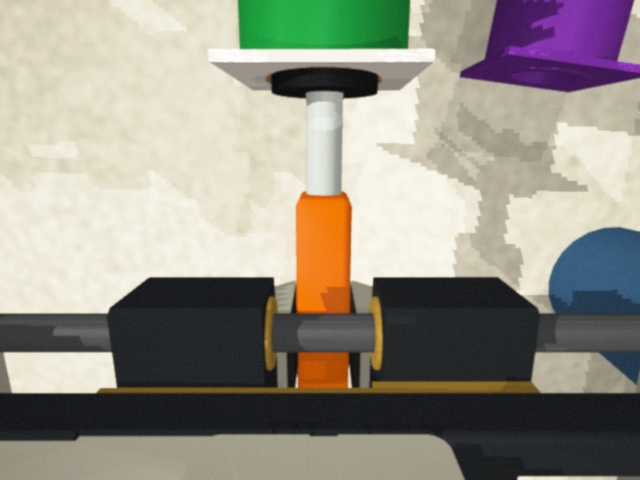

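```bash
python3 -m pendant '[[[-2,-2,-3,0,0,0,0.9],[-7,-6,-9,0,0,0,0.9],[-14,-12,-17,0,0,0,0.9],[-23,-20,-27,0,0,0,0.9],[-35,-30,-38,0,0,0,0.9],[-48,-42,-49,0,0,0,0.9],[-64,-56,-60,0,0,0,0.9],[-81,-70,-70,0,0,0,0.9],[-99,-86,-80,0,0,0,0.9],[-117,-101,-88,0,0,0,0.9],[-136,-117,-95,0,0,0,0.9],[-154,-133,-101,0,0,0,0.9],[-170,-147,-106,0,0,0,0.9],[-186,-161,-110,0,0,0,0.9],[-200,-173,-113,0,0,0,0.9],[-212,-183,-116,0,0,0,0.9],[-221,-191,-118,0,0,0,0.9],[-227,-196,-118,0,0,0,0.9],[-230,-199,-118,0,0,0,0.9],[-230,-199,-118,0,0,0,0.9]]]'
python3 - <<'E'
from h import *
s=stt()
im=get_image('side'); cv2.imwrite('pics/side17.png',im[:,:,::-1])
im=get_image('wrist'); cv2.imwrite('pics/wrist17.png',im[:,:,::-1])
to([.45,-.45,.215],Rdown(YAW)); to([.4956,-.4635,.215],Rdown(YAW))
E
```

```text
clock: 30.9
position: [0.4494, -0.0996, 0.3731]
ee_rot: [2.202, 2.24, 0.001]
force: [0.5, -0.3, -3.1]
width: 0.193
t 30.9 grasp [ 0.4495 -0.0996  0.2141] z-axis [ 0.001  0.    -1.   ] y-axis [1.    0.017 0.001] F [ 0.5 -0.3 -3.1] M [-0.32 -0.1   0.01] w 0.193 q [ 0.43  0.23 -0.39  1.98  0.11  0.95  0.  ]
shift [-350.7   -5.7   -1. ] rot [ 0.001 -0.     0.005]
shift [-365.    39.6   -0.9] rot [ 0.001 -0.     0.005]
```

View pics/side17.png

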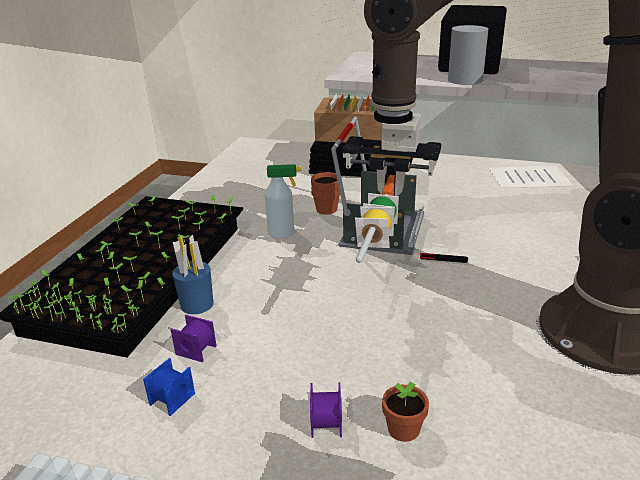

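View pics/wrist17.png

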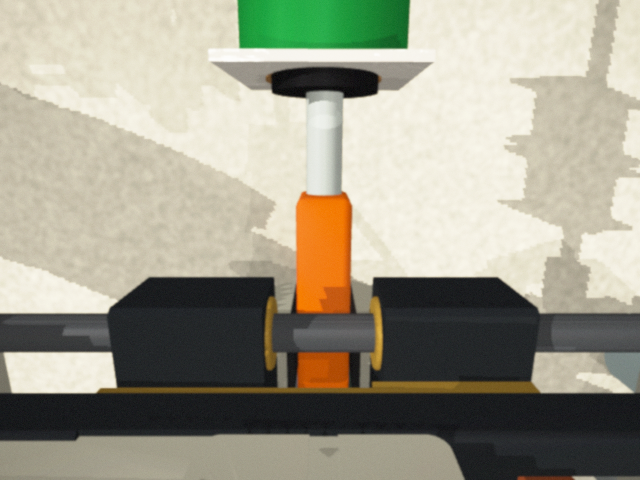

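```bash
python3 -m pendant '[[[-3,0,0,0,0,0,0.9],[-9,0,0,0,0,0,0.9],[-18,0,0,0,0,0,0.9],[-31,0,0,0,0,0,0.9],[-47,0,0,0,0,0,0.9],[-66,0,0,0,0,0,0.9],[-88,0,0,0,0,0,0.9],[-112,0,0,0,0,0,0.9],[-138,0,0,0,0,0,0.9],[-164,0,0,0,0,0.002,0.9],[-190,0,0,0,0,0.005,0.9],[-216,0,0,0,0,0.005,0.9],[-242,0,0,0,0,0.005,0.9],[-267,2,0,0,0,0.005,0.9],[-290,6,0,0,0,0.005,0.9],[-311,12,0,0,0,0.005,0.9],[-329,20,0,0,0,0.005,0.9],[-344,28,0,0,0,0.005,0.9],[-355,34,0,0,0,0.005,0.9],[-362,38,0,0,0,0.005,0.9]]]'
python3 -m pendant '[[[-3,1.5,0,0,0,0,0.9],[-4,1.5,0,0,0,0,0.9],[-4,1.5,0,0,0,0,0.9]]]'
python3 - <<'E'
from h import *
s=stt()
im=get_image('side'); crop(im,300,80,480,270,3.1,'pics/s18.png'); 
im=get_image('top'); crop(im,360,200,560,350,4,'pics/t18.png')
im=get_image('wrist'); cv2.imwrite('pics/wrist18.png',im[:,:,::-1])
to([.4955,-.4645,.215],Rdown(YAW))
E
```

```text
clock: 33.5
position: [0.4933, -0.462, 0.3729]
ee_rot: [2.209, 2.234, 0.001]
force: [-0.0, 0.4, -2.2]
width: 0.193
clock: 33.88
position: [0.4949, -0.4646, 0.3733]
ee_rot: [2.207, 2.235, 0.001]
force: [0.3, 0.3, -3.1]
width: 0.191
t 33.88 grasp [ 0.4951 -0.4646  0.2143] z-axis [ 0.001  0.    -1.   ] y-axis [1.    0.012 0.001] F [ 0.3  0.3 -3.1] M [-0.39 -0.09  0.02] w 0.191 q [ 0.81  0.56 -0.22  1.45  0.13  1.14  0.58]
shift [ 0.1  0.5 -0.6] rot [0.001 0.    0.   ]
```

View pics/s18.png

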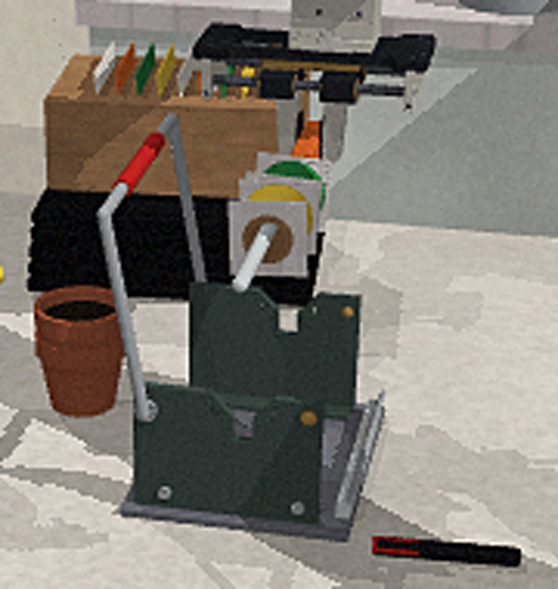

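View pics/t18.png

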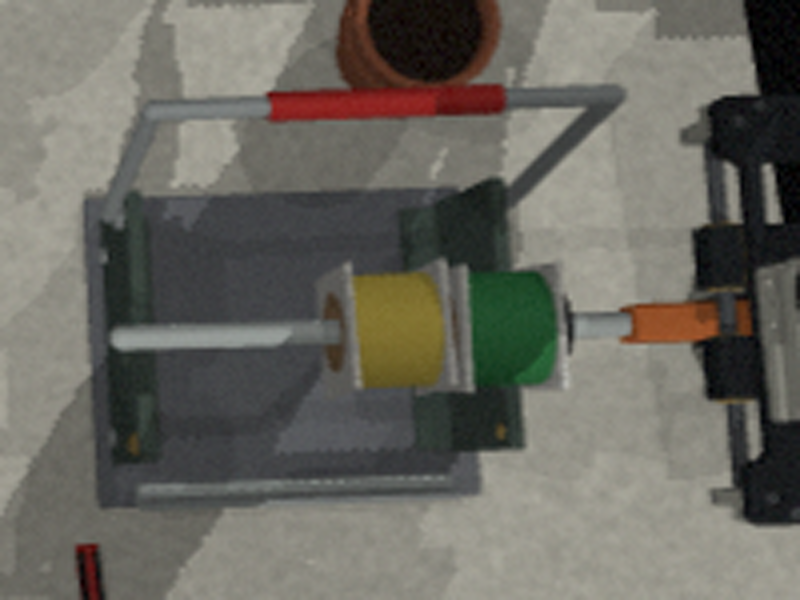

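View pics/wrist18.png

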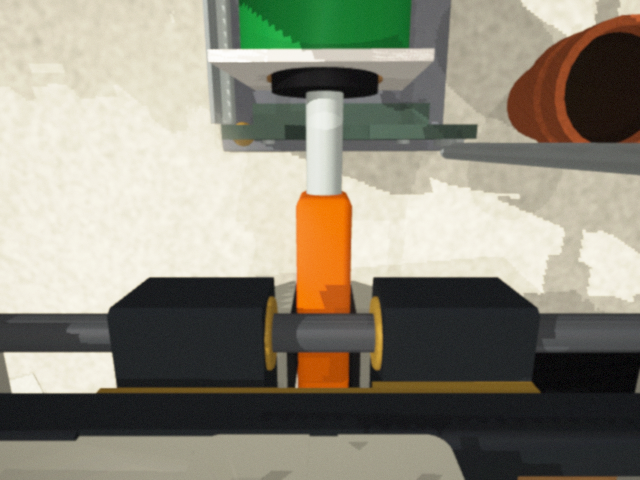

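Run:
```python
from h import *
ct,cs=cam('top'),cam('side')
X=tri([(ct,(388.2,284.5)),(cs,(377.4,172.9))]); print(X,proj(ct,X),proj(cs,X))
```

```text
[ 0.49097853 -0.16914379  0.21083838] [388.27998947 284.86241127] [377.07543436 172.8835603 ]
```

```bash
python3 -m pendant '[[[0,0.4,5,0,0,0,0.9],[0,0.4,15,0,0,0,0.9],[0,0.4,28,0,0,0,0.9],[0,0.4,43,0,0,0,0.9],[0,0.4,58,0,0,0,0.9],[0,0.4,73,0,0,0,0.9],[0,0.4,86,0,0,0,0.9],[0,0.4,96,0,0,0,0.9],[0,0.4,103,0,0,0,0.9],[0,0.4,108,0,0,0,0.9],[0,0.4,111,0,0,0,0.9],[0,0.4,111,0,0,0,0.9]]]'
python3 - <<'E'
from h import *
s=stt()
im=get_image('side'); crop(im,300,110,480,270,3.7,'pics/s19.png'); 
im=get_image('top'); crop(im,360,200,560,350,4,'pics/t19.png')
E
```

```text
clock: 35.52
position: [0.4955, -0.4649, 0.2622]
ee_rot: [2.208, 2.234, 0.001]
force: [-0.6, -0.0, -2.7]
width: 0.194
t 35.52 grasp [ 0.4957 -0.4649  0.1032] z-axis [ 0.001 -0.    -1.   ] y-axis [1.    0.012 0.001] F [-0.6 -0.  -2.7] M [-0.38 -0.13 -0.02] w 0.194 q [ 0.81  0.66 -0.21  1.56  0.16  0.93  0.56]
```

View pics/s19.png

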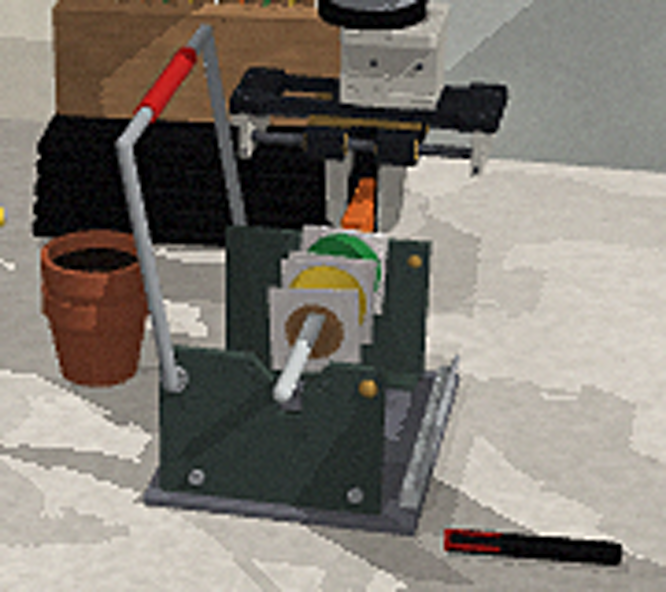

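View pics/t19.png

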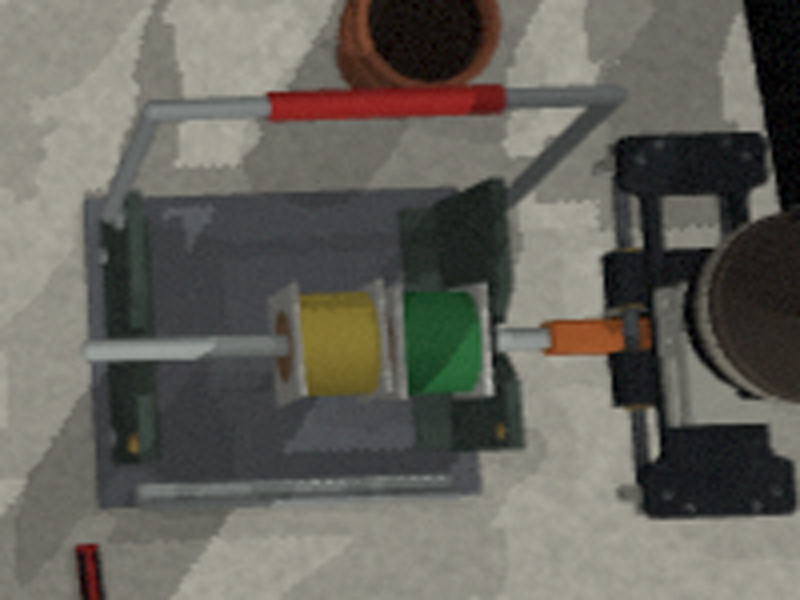

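```bash
python3 -m pendant '[[[0,0,5,0,0,0,0.9],[0,0,10,0,0,0,0.9],[0,0,14,0,0,0,0.9],[0,0,18,0,0,0,0.9],[0,0,20,0,0,0,0.9],[0,0,22,0,0,0,0.9],[0,0,22,0,0,0,0.9]]]'
python3 - <<'E'
from h import *
s=stt()
im=get_image('side'); crop(im,300,110,480,270,3.7,'pics/s20.png')
im=get_image('wrist'); cv2.imwrite('pics/wrist20.png',im[:,:,::-1])
E
```

```text
clock: 36.5
position: [0.4956, -0.4649, 0.2402]
ee_rot: [2.208, 2.234, 0.001]
force: [1.0, -0.4, -2.8]
width: 0.193
t 36.5 grasp [ 0.4958 -0.4649  0.0812] z-axis [ 0.001  0.    -1.   ] y-axis [1.    0.012 0.001] F [ 1.  -0.4 -2.8] M [-0.14 -0.08 -0.01] w 0.193 q [ 0.8   0.69 -0.21  1.58  0.17  0.89  0.55]
```

View pics/s20.png

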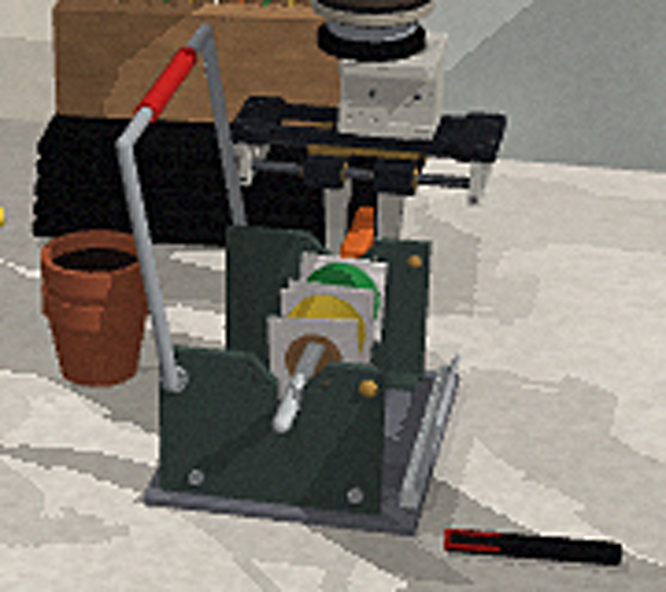

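View pics/wrist20.png

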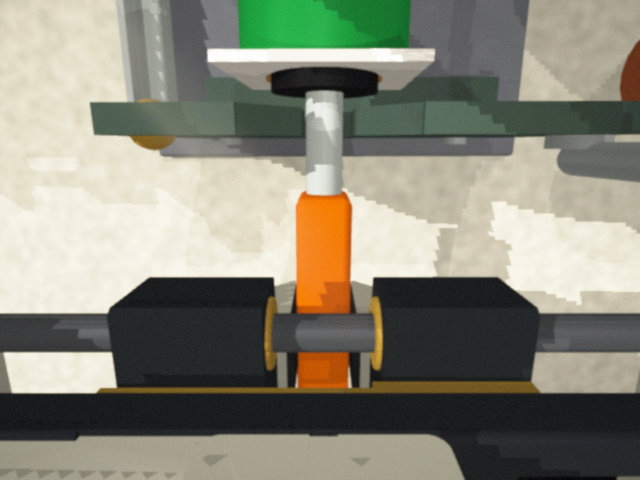

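Nearly seated; both supports are in the slots. Lower ~1.5 mm more, then release and rise.

```bash
python3 -m pendant '[[[0,0,1,0,0,0,0.9],[0,0,1.5,0,0,0,0.9],[0,0,1.5,0,0,0,0.9]]]'
python3 -m pendant '[[[0,0,0,0,0,0,0.7],[0,0,0,0,0,0,0.5],[0,0,0,0,0,0,0.2],[0,0,0,0,0,0,0.2],[0,0,0,0,0,0,0.2],[0,0,-8,0,0,0,0.2],[0,0,-22,0,0,0,0.2],[0,0,-45,0,0,0,0.2],[0,0,-70,0,0,0,0.2],[0,0,-100,0,0,0,0.2],[0,0,-120,0,0,0,0.2],[0,0,-120,0,0,0,0.2]]]' 25
python3 - <<'E'
from h import *
s=stt()
im=get_image('side'); crop(im,300,110,480,270,3.7,'pics/s21.png')
im=get_image('top'); crop(im,360,200,560,350,4,'pics/t21.png')
im=get_image('wrist'); cv2.imwrite('pics/wrist21.png',im[:,:,::-1])
E
```

```text
clock: 36.98
position: [0.4957, -0.465, 0.2392]
ee_rot: [2.207, 2.234, 0.001]
force: [-0.8, 0.7, 3.1]
width: 0.194
clock: 38.48
position: [0.4959, -0.4652, 0.3616]
ee_rot: [2.205, 2.231, 0.002]
force: [0.1, 0.1, -0.1]
width: 0.402
t 38.48 grasp [ 0.4966 -0.4656  0.2026] z-axis [ 0.005 -0.003 -1.   ] y-axis [1.    0.012 0.004] F [ 0.1  0.1 -0.1] M [-0.   -0.15 -0.02] w 0.402 q [ 0.81  0.57 -0.22  1.46  0.13  1.12  0.58]
```

View pics/s21.png

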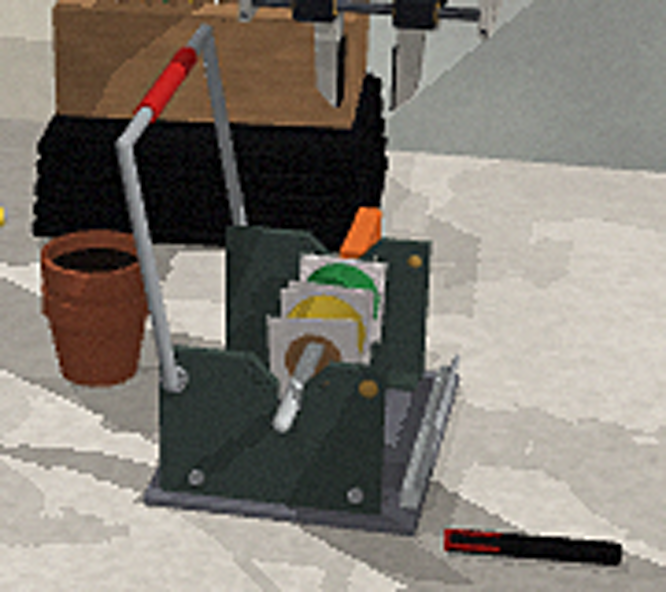

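View pics/t21.png

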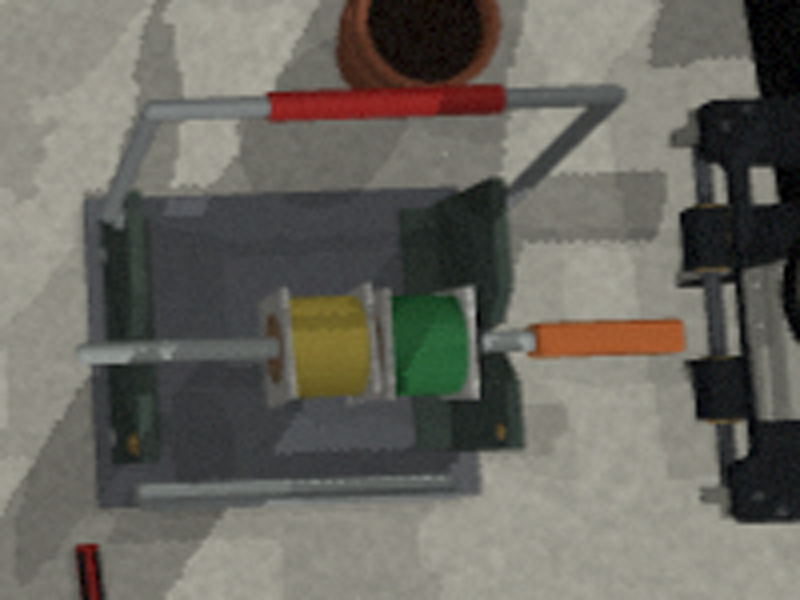

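View pics/wrist21.png

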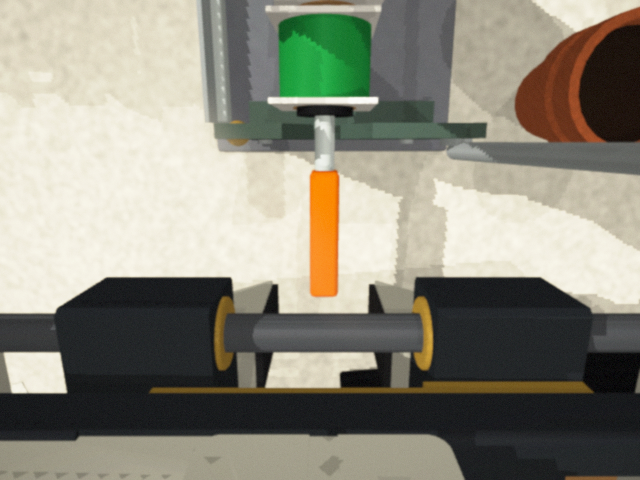

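Run:
```python
from h import *
to([.598,-.2985,.33],Rdown(YAW)); to([.598,-.2985,.256],Rdown(YAW))
```

```text
shift [ 165.1  104.8 -130.9] rot [ 0.    -0.001 -0.   ]
shift [165.  104.8 -56.9] rot [ 0.    -0.001 -0.   ]
```

```bash
python3 -m pendant '[[[0,0,-15,0,0,0,0.2],[0,0,-40,0,0,0,0.2],[0,0,-70,0,0,0,0.2],[5,3,-100,0,0,0,0.2],[20,12,-120,0,0,0,0.2],[45,28,-131,0,0,0,0.2],[70,45,-131,0,0,0,0.2],[95,62,-131,0,0,0,0.2],[120,79,-131,0,0,0,0.2],[143,93,-131,0,0,0,0.2],[158,101,-131,0,0,0,0.2],[165,105,-131,0,0,0,0.2],[165,105,-131,0,0,0,0.2],[165,105,-131,0,0,0,0.2]]]'
python3 - <<'E'
from h import *
s=stt()
im=get_image('wrist'); cv2.imwrite('pics/wrist22.png',im[:,:,::-1])
im=get_image('top'); crop(im,360,200,560,350,4,'pics/t22.png')
to([.598,-.2985,.256],Rdown(YAW))
c=cam('wrist',s); print([proj(c,[.598-YAW*y,-.2985+y,.2545]) for y in (.055,0)])
E
```

```text
clock: 40.38
position: [0.5978, -0.2999, 0.4898]
ee_rot: [2.209, 2.232, -0.0]
force: [-0.5, 0.3, 0.1]
width: 0.401
t 40.38 grasp [ 0.5979 -0.3     0.3308] z-axis [ 0.001 -0.001 -1.   ] y-axis [1.    0.01  0.001] F [-0.5  0.3  0.1] M [-0.02 -0.08 -0.02] w 0.401 q [ 0.55  0.48 -0.26  1.3   0.12  1.37  0.3 ]
shift [ 1.3  0.1 74.8] rot [ 0.001  0.    -0.002]
[array([323.26262477, 158.47388982]), array([323.38735295, 261.60389721])]
```

View pics/wrist22.png

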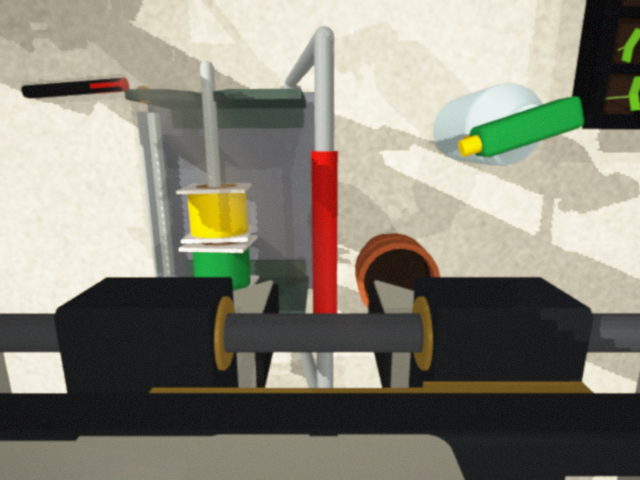

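```bash
python3 -m pendant '[[[1,0,20,0,0,0,0.2],[1,0,45,0,0,0,0.2],[1,0,65,0,0,0,0.2],[1,0,78,0,0,0,0.2],[1,0,80,0,0,0,0.2],[1,0,80,0,0,0,0.2],[1,0,80,0,0,0,0.9],[1,0,80,0,0,0,0.9],[1,0,80,0,0,0,0.9],[1,0,80,0,0,0,0.9],[1,0,80,0,0,0,0.9]]]' 30
python3 - <<'E'
from h import *
s=stt()
a0=1.75
for a in np.linspace(1.75,0,24):
    print(round(a,3),'y',round(-160*(np.cos(a)-np.cos(a0)),1),'z',round(-160*(np.sin(a)-np.sin(a0)),1))
E
```

```text
clock: 41.85
position: [0.5985, -0.2977, 0.4102]
ee_rot: [2.207, 2.234, 0.001]
force: [-0.6, 1.2, 3.5]
width: 0.144
t 41.85 grasp [ 0.5987 -0.2977  0.2512] z-axis [ 0.002 -0.    -1.   ] y-axis [1.    0.012 0.001] F [-0.6  1.2  3.5] M [ 0.03  0.   -0.  ] w 0.144 q [ 0.55  0.52 -0.26  1.43  0.14  1.21  0.28]
1.75 y -0.0 z -0.0
1.674 y -12.0 z -1.7
1.598 y -24.2 z -2.5
1.522 y -36.4 z -2.4
1.446 y -48.5 z -1.3
1.37 y -60.5 z 0.7
1.293 y -72.3 z 3.6
1.217 y -83.9 z 7.3
1.141 y -95.1 z 12.0
1.065 y -106.0 z 17.5
0.989 y -116.4 z 23.7
0.913 y -126.3 z 30.8
0.837 y -135.7 z 38.6
0.761 y -144.4 z 47.1
0.685 y -152.4 z 56.2
0.609 y -159.8 z 66.0
0.533 y -166.4 z 76.2
0.457 y -172.1 z 86.9
0.38 y -177.1 z 98.0
0.304 y -181.2 z 109.5
0.228 y -184.4 z 121.2
0.152 y -186.7 z 133.2
0.076 y -188.1 z 145.3
0.0 y -188.5 z 157.4
```

```bash
python3 -m pendant '[[[0,-6,-1,0,0,0,0.9],[0,-12,-2,0,0,0,0.9],[0,-24,-3,0,0,0,0.9],[0,-36,-3,0,0,0,0.9],[0,-48.5,-1.5,0,0,0,0.9],[0,-60.5,0.5,0,0,0,0.9],[0,-72,3,0,0,0,0.9],[0,-84,7,0,0,0,0.9],[0,-95,12,0,0,0,0.9],[0,-106,17,0,0,0,0.9],[0,-106,17,0,0,0,0.9]]]'
python3 - <<'E'
from h import *
s=stt(); g=s['position']-[0,0,.159]; d=g-disp(.075,0,.093); print(np.hypot(d[0],d[2]),np.arctan2(d[2],-d[0]))
E
```

```text
clock: 43.22
position: [0.4911, -0.299, 0.3916]
ee_rot: [-2.208, -2.232, 0.001]
force: [0.7, 1.2, -2.1]
width: 0.139
t 43.23 grasp [ 0.4908 -0.2988  0.2326] z-axis [-0.002  0.001 -1.   ] y-axis [ 1.     0.011 -0.002] F [ 0.7  1.2 -2.1] M [ 0.02 -0.4   0.06] w 0.139 q [ 0.66  0.39 -0.27  1.7   0.12  1.08  0.36]
0.1596981106899032 1.0633260157209856
```

```bash
python3 -m pendant '[[[0,-5,3,0,0,0,0.9],[0,-10.4,6.2,0,0,0,0.9],[0,-20.3,13.3,0,0,0,0.9],[0,-29.7,21.1,0,0,0,0.9],[0,-38.4,29.6,0,0,0,0.9],[0,-46.4,38.7,0,0,0,0.9],[0,-53.8,48.5,0,0,0,0.9],[0,-60.4,58.7,0,0,0,0.9],[0,-66,69.4,0,0,0,0.9],[0,-71,80.5,0,0,0,0.9],[0,-75,92,0,0,0,0.9],[0,-78.4,103.7,0,0,0,0.9],[0,-80.5,115,0,0,0,0.9],[0,-80.5,115,0,0,0,0.9]]]'
python3 - <<'E'
from h import *
s=stt(); g=s['position']-[0,0,.159]; d=g-disp(.075,0,.093); print(np.hypot(d[0],d[2]),np.arctan2(d[2],-d[0]))
E
```

```text
clock: 44.98
position: [0.412, -0.2999, 0.2765]
ee_rot: [-2.208, -2.235, -0.001]
force: [3.2, 3.6, -1.3]
width: 0.146
t 44.98 grasp [ 0.412  -0.2998  0.1175] z-axis [ 0.     0.001 -1.   ] y-axis [1.    0.012 0.   ] F [ 3.2  3.6 -1.3] M [ 0.51 -0.98  0.01] w 0.146 q [ 0.72  0.42 -0.26  1.98  0.15  0.76  0.39]
0.15862777200487924 0.15481065585947312
```

```bash
python3 -m pendant '[[[0,-1,6,0,0,0,0.9],[0,-1.5,12,0,0,0,0.9],[0,-2,18,0,0,0,0.9],[0,-2,22,0,0,0,0.9],[0,-2,25,0,0,0,0.9],[0,-2,27,0,0,0,0.9],[0,-2,27,0,0,0,0.9],[0,-2,27,0,0,0,0.9]]]'
python3 - <<'E'
from h import *
s=stt(); g=s['position']-[0,0,.159]; d=g-disp(.075,0,.093); print(np.hypot(d[0],d[2]),np.arctan2(d[2],-d[0]))
im=get_image('side'); crop(im,300,110,480,270,3.7,'pics/s23.png')
E
```

```text
clock: 45.98
position: [0.41, -0.2999, 0.2508]
ee_rot: [2.208, 2.234, 0.001]
force: [1.0, 3.4, 6.7]
width: 0.142
t 45.98 grasp [ 0.4102 -0.2999  0.0918] z-axis [ 0.001 -0.    -1.   ] y-axis [1.    0.012 0.001] F [1.  3.4 6.7] M [ 0.91 -0.37 -0.  ] w 0.142 q [ 0.72  0.45 -0.25  2.01  0.17  0.7   0.37]
0.15865501588966413 -0.0075738388043209036
```

View pics/s23.png

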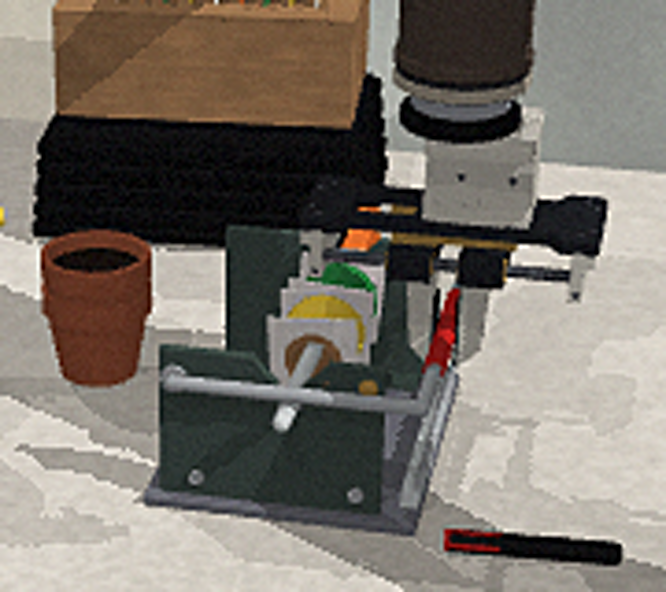

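```bash
python3 -m pendant '[[[0,0,2,0,0,0,0.9],[0,0,4,0,0,0,0.9],[0,0,4,0,0,0,0.9]]]'
python3 -m pendant '[[[0,0,-5,0,0,0,0.9],[0,0,-5,0,0,0,0.5],[0,0,-5,0,0,0,0.1],[0,0,-5,0,0,0,0.1],[0,0,-5,0,0,0,0.1],[0,0,-15,0,0,0,0.1],[0,0,-35,0,0,0,0.1],[0,0,-60,0,0,0,0.1],[0,0,-85,0,0,0,0.1],[0,0,-105,0,0,0,0.1],[0,0,-105,0,0,0,0.1]]]'
python3 - <<'E'
from h import *
s=stt()
im=get_image('side'); cv2.imwrite('pics/side24.png',im[:,:,::-1]); crop(im,300,110,480,270,3.7,'pics/s24.png')
crop(cv2.imread('pics/side0.png')[:,:,::-1],300,110,480,270,3.7,'pics/s00.png')
im=get_image('wrist'); cv2.imwrite('pics/wrist24.png',im[:,:,::-1])
E
```

```text
clock: 46.4
position: [0.41, -0.3001, 0.2488]
ee_rot: [2.207, 2.233, -0.0]
force: [-7.5, 7.4, 35.0]
width: 0.142
clock: 47.78
position: [0.4104, -0.3001, 0.3535]
ee_rot: [2.205, 2.232, 0.002]
force: [0.4, -0.2, -0.5]
width: 0.448
t 47.77 grasp [ 0.411  -0.3004  0.1945] z-axis [ 0.004 -0.002 -1.   ] y-axis [1.    0.012 0.004] F [ 0.4 -0.2 -0.5] M [-0.01 -0.09  0.02] w 0.448 q [ 0.75  0.32 -0.28  1.9   0.11  0.93  0.43]
```

View pics/s24.png

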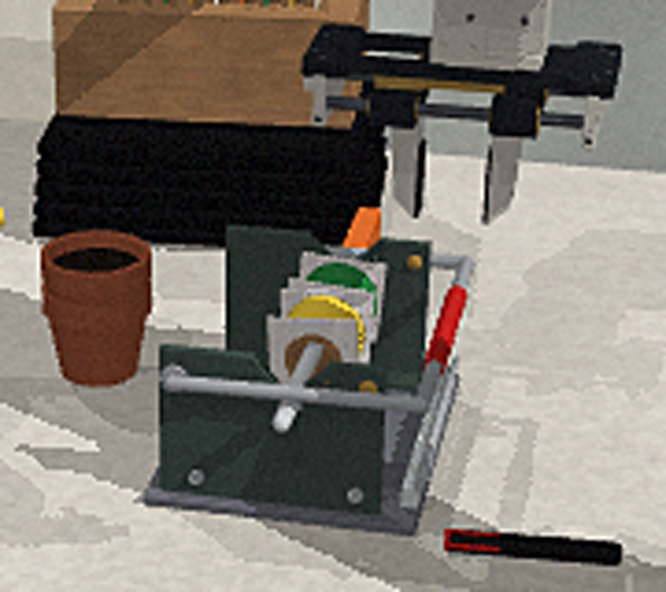

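View pics/s00.png

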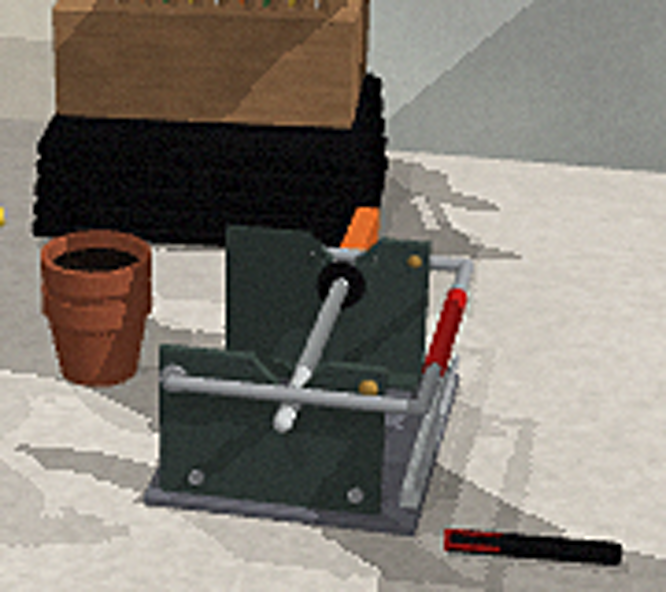

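View pics/wrist24.png

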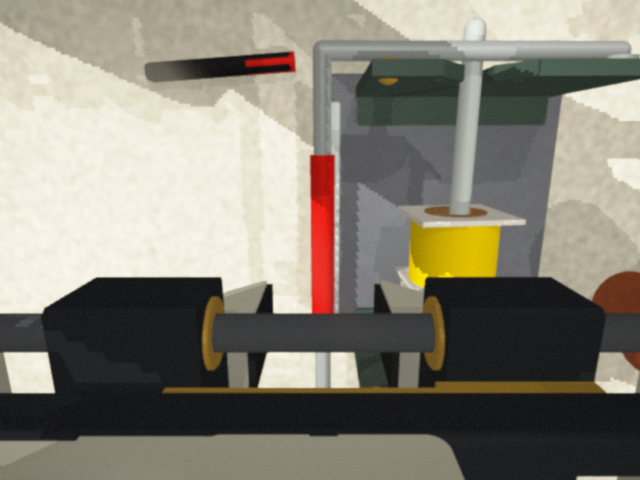

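Run:
```python
import cv2,numpy as np
for f in('side0','side24'):
    im=cv2.imread(f'pics/{f}.png').astype(int)[170:220,410:440]
    b,g,r=im[...,0],im[...,1],im[...,2]
    m=(r>110)&(g<60)&(b<60); ys,xs=np.nonzero(m); print(f,m.sum(),xs.mean()+410,ys.mean()+170)
a,b=[cv2.imread(f'pics/{f}.png').astype(int) for f in('side0','side24')]
# near arm: vertical profile at col 400
for col in(370,390,405): print(col,[im[205:230,col].sum(1).tolist() for im in(a,b)])
```

```text
side0 104 420.21153846153845 197.96153846153845
side24 111 420.4234234234234 197.05405405405406
370 [[129, 116, 126, 220, 212, 149, 136, 122, 146, 547, 503, 397, 283, 72, 95, 112, 105, 137, 121, 145, 150, 132, 115, 121, 147], [107, 132, 118, 121, 211, 147, 156, 108, 363, 536, 466, 378, 224, 101, 104, 124, 125, 136, 140, 117, 116, 121, 130, 121, 144]]
390 [[159, 135, 158, 225, 157, 144, 141, 133, 134, 127, 165, 550, 501, 414, 301, 118, 107, 108, 107, 125, 110, 116, 127, 136, 167], [202, 216, 199, 143, 140, 119, 135, 124, 130, 97, 319, 363, 334, 309, 157, 108, 127, 134, 123, 150, 134, 129, 137, 135, 140]]
405 [[172, 157, 151, 146, 139, 171, 181, 185, 196, 125, 257, 281, 397, 506, 459, 372, 244, 300, 305, 323, 229, 190, 254, 243, 244], [133, 144, 147, 148, 130, 163, 177, 178, 157, 123, 225, 288, 369, 367, 304, 282, 321, 307, 311, 310, 317, 310, 314, 311, 330]]
```

```bash
python3 -m pendant '[[[0,-0.5,10,-0.004,-0.002,0,1],[0,-0.5,30,-0.004,-0.002,0,1],[0,-0.5,50,-0.004,-0.002,0,1],[0,-0.5,62,-0.004,-0.002,0,1],[0,-0.5,68,-0.004,-0.002,0,1],[0,-0.5,71,-0.004,-0.002,0,1],[0,-0.5,71,-0.004,-0.002,0,1]]]'
python3 -m pendant '[[[0,0,1,0,0,0,1],[0,0,2,0,0,0,1],[0,0,2,0,0,0,1]]]'
python3 -m pendant '[[[0,0,1,0,0,0,1],[0,0,2,0,0,0,1],[0,0,2,0,0,0,1]]]'
python3 -c "
from h import *
stt()"
```

```text
clock: 48.75
position: [0.4097, -0.3, 0.2808]
ee_rot: [2.204, 2.231, 0.003]
force: [0.6, -0.2, -0.9]
width: 0.005
clock: 49.12
position: [0.4096, -0.2999, 0.2787]
ee_rot: [2.205, 2.231, 0.003]
force: [-0.6, 0.4, 0.8]
width: 0.01
clock: 49.5
position: [0.4096, -0.2999, 0.2777]
ee_rot: [2.204, 2.23, 0.003]
force: [-5.3, 0.9, 16.2]
width: 0.005
t 49.5 grasp [ 0.4105 -0.3004  0.1187] z-axis [ 0.005 -0.003 -1.   ] y-axis [1.    0.012 0.005] F [-5.3  0.9 16.2] M [0.53 0.86 0.01] w 0.005 q [ 0.73  0.41 -0.26  1.99  0.15  0.75  0.39]
```

```bash
python3 -m pendant '[[[0,0,1,0,0,0,1],[0,0,1,0,0,0,1]]]'
python3 -m pendant '[[[0,0,-5,0,0,0,1],[0,0,-20,0,0,0,1],[0,0,-45,0,0,0,1],[0,0,-75,0,0,0,0.5],[0,0,-105,0,0,0,0],[0,0,-130,0,0,0,0],[0,0,-130,0,0,0,0]]]'
python3 - <<'E'
from h import *
s=stt()
im=get_image('side'); cv2.imwrite('pics/side25.png',im[:,:,::-1]); crop(im,300,110,480,270,3.7,'pics/s25.png')
for f in('side0','side24','side25'):
    im=cv2.imread(f'pics/{f}.png').astype(int)[170:220,410:440]
    b,g,r=im[...,0],im[...,1],im[...,2]
    m=(r>110)&(g<60)&(b<60); ys,xs=np.nonzero(m); print(f,m.sum(),xs.mean()+410,ys.mean()+170)
a,b=[cv2.imread(f'pics/{f}.png').astype(int) for f in('side0','side25')]
for col in(350,360,370,390,405): print(col,[im[205:225,col].sum(1).tolist() for im in(a,b)])
E
```

```text
clock: 49.75
position: [0.4096, -0.3, 0.2775]
ee_rot: [2.204, 2.23, 0.003]
force: [-7.3, 4.0, 25.5]
width: 0.004
clock: 50.62
position: [0.4094, -0.2998, 0.408]
ee_rot: [2.202, 2.228, 0.005]
force: [-0.2, -0.1, 0.1]
width: 0.389
t 50.62 grasp [ 0.4107 -0.3005  0.249 ] z-axis [ 0.008 -0.004 -1.   ] y-axis [1.    0.012 0.008] F [-0.2 -0.1  0.1] M [ 0.02 -0.09 -0.03] w 0.389 q [ 0.76  0.26 -0.28  1.84  0.08  1.05  0.45]
side0 104 420.21153846153845 197.96153846153845
side24 111 420.4234234234234 197.05405405405406
side25 113 420.42477876106193 197.92920353982302
350 [[167, 143, 132, 144, 99, 207, 243, 523, 499, 395, 210, 95, 103, 117, 109, 117, 125, 131, 136, 133], [149, 159, 145, 139, 120, 205, 223, 531, 478, 396, 223, 63, 119, 117, 122, 120, 120, 132, 134, 111]]
360 [[200, 155, 160, 137, 142, 152, 124, 165, 546, 487, 401, 280, 86, 124, 134, 127, 116, 124, 130, 147], [199, 152, 154, 136, 144, 141, 121, 161, 544, 476, 401, 275, 97, 105, 96, 121, 107, 101, 111, 144]]
370 [[129, 116, 126, 220, 212, 149, 136, 122, 146, 547, 503, 397, 283, 72, 95, 112, 105, 137, 121, 145], [131, 117, 116, 105, 107, 150, 106, 114, 140, 558, 492, 398, 274, 74, 98, 119, 84, 135, 103, 114]]
390 [[159, 135, 158, 225, 157, 144, 141, 133, 134, 127, 165, 550, 501, 414, 301, 118, 107, 108, 107, 125], [210, 220, 170, 130, 130, 116, 145, 126, 135, 121, 128, 397, 362, 321, 301, 114, 106, 111, 119, 124]]
405 [[172, 157, 151, 146, 139, 171, 181, 185, 196, 125, 257, 281, 397, 506, 459, 372, 244, 300, 305, 323], [152, 152, 161, 129, 127, 180, 175, 184, 150, 115, 248, 299, 279, 360, 333, 307, 238, 309, 303, 294]]
```

View pics/s25.png

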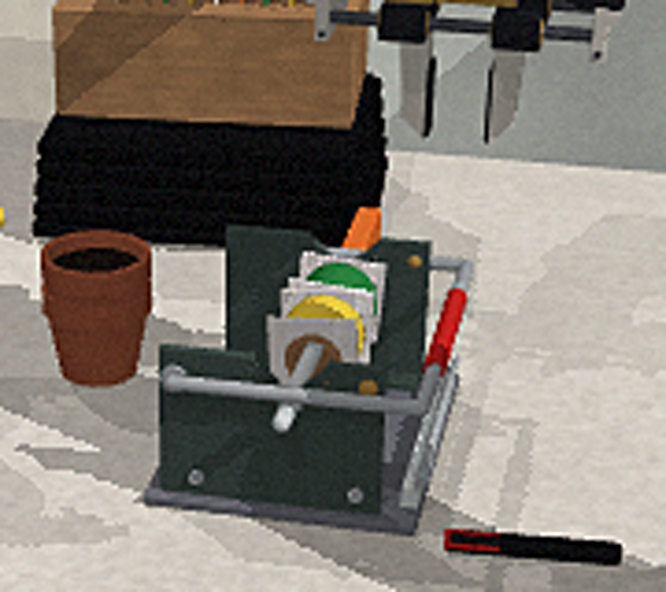

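Run:
```python
from h import *
cv2.imwrite('pics/top26.png',get_image('top')[:,:,::-1])
```

```text
(no output)
```

View pics/top26.png

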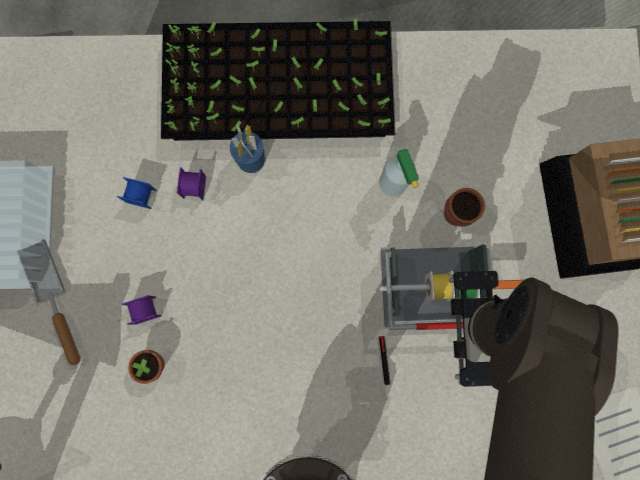

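The top view shows both reels on the spindle in the dispenser at about (440–472, 287). The blue and purple look-alikes, cup, bottle, pots and marker are where they were at the start.

```bash
python3 -c "
from cell import arm
print(arm.sign_off())"
```

```text
the job is handed in; nothing more can be done
None
```

The label dispenser is loaded and shut, and the job is handed in at about 51 s of the 208 s allowed. I opened the keeper to its stop and lifted the spindle out by its orange grip. I threaded the green reel and then the yellow one, laid the spindle back in both slots with the grip on its original side, and shut the keeper. There was no pink reel on the bench.

- **Spindle and reels:** the tip is back within about half a pixel of where it lay at the start, in both the side and top views. Both reels sit between the side plates.
- **Keeper:** my first check after closing showed it about 1 px high, because I pulled it up roughly 2 mm as I released it. I pressed the bar down again with the closed fingertips to about 25 N, and it stopped hard there. The side picture then matched the one from the start. There is no direct reading of the click: I judged it shut from that match, the hard stop and the bar height.
- **Rest of the bench:** in the last top view everything else looks unmoved, and the robot is clear of it all.
- **Forces:** the highest I read were about 35 N, with the fingers on the keeper bar: once partway through opening it, once at its open stop (about 32 N), and once pressing it shut. Forces between readings were not recorded.

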